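# Set a re-glued library book to dry under rod, board and weights

## Task

The thick dark book lying on the desk has just had its loose hinge re-glued and must dry under weight. Lay the steel rod, centred end to end, in the hollow groove that runs along the book beside its rounded spine, lay the wooden pressing board squarely on top, in line with the book all round, then stand the large weight on the board between its grip bar and the spine edge, over the glued joint, and the small weight on the other side of the bar, each about midway along it. Leave the glue stick and the roll of black tape that stand among these things where they are.

Things in the scene. Friction and masses are not known exactly. Their poses are not given: they have to be found in the camera images.
- book: Thick dark book lying flat, loose, 1.1 kg, 156 (x) x 205 (y) x 36 mm. Origin: centre of underside, z up. Rounded brown spine with bands at -x, no higher than the cover; pale leaves on the other sides. Open groove along y between spine and cover: middle at x=-58 mm, floor 30.5 mm up, 5.5 mm below the cover's top (36 mm), edges rounded; a rod let go within 6 mm of the middle drops in, play +-3 mm.
- rod: Plain straight round steel rod, 8 mm in diameter, 215 mm long, 85 g, lying on the desk; it can roll. Origin: on its axis, halfway along (4 mm above the desk at the start); its y axis runs along the rod. In the groove its axis is 34.5 mm above the book's underside and it stands 2.5 mm proud of the cover.
- board: Pale wooden board, 0.26 kg, 150 (x) x 205 (y) x 10 mm, as large as the book. On it, along the middle, a darker grip bar 18 mm wide (x), 120 long (y), from 10 to 30 mm above the underside. Alike end for end. Origin: centre of underside, z up. On book and rod it slopes 1 degree, its centre 37 mm above the book's underside. The strip for a weight on either side of the bar is 66 mm wide.
- weight_large: Large bright steel weight, upright cylinder 50 mm in diameter and 42 mm high, about 0.8 kg, with a dark knob on top, 24 mm in diameter, from 46 to 70 mm high, to grip it by. Origin: centre of the underside, z up.
- weight_small: Small bright steel weight, upright cylinder 38 mm in diameter and 32 mm high, about 0.4 kg, with a dark knob on top, 20 mm in diameter, from 36 to 58 mm high, to grip it by. Origin: centre of the underside, z up.
- glue_stick: Pale yellow glue stick standing upright, 25 mm in diameter, 91 mm high, loose; stays where it is. Origin: centre of the underside.
- tape_roll: Roll of black tape lying flat, a ring 54 mm in diameter and 18 mm high with an open middle and no knob, loose; stays where it is. Origin: centre of the underside.
Mind the look-alikes: they are no part of the job. What is shaped like the weight_small but orange is not meant.

How it is judged:
By the outcome, as a careful person would: the job done as asked, in the order asked, and still so for the second after the job is handed in, with the robot touching nothing.
It also fails if it takes over 107 s, if anything falls off the work surface, if the arm or the gripper's body presses on something with over 40 N, if the wrist force passes 120 N, or if a joint passes its speed limit or range.

## Robot

A 6-joint arm with a two-finger parallel gripper is mounted at the origin on a cart in front of the work surface, level with it; the furniture and walls round the work are solid. World frame = base frame: x ahead of the robot, y to its left, z up, the work surface at z = 0. Lengths are in m, angles in rad, forces in N, time in s.
With the tool pointing down it reaches from about 0.25 to 0.725 m from the base axis. Payload 4 kg.
Tool frame: the origin (TCP) lies midway between the tips of the shut fingers; the grasp point (between the pads) lies 19 mm behind it; z points along the fingers, y is the direction in which the jaws open and shut (so a half turn about z gives the same grasp; the last joint's range is limited). The gripper opens to 85 mm and grips with 20 to 120 N. Pads are 22 mm wide; open, the fingers measure 114 mm over their backs; the gripper's body (76 mm by 85 mm) begins 54 mm behind the grasp point. The pads swing forward as they close: fully open they stand 13 mm farther back than shut.
Start: joints at [1.324, 0.241, 0.005, 1.335, 0, 1.571], TCP at [0.122, 0.485, 0.192] pointing down, gripper open.
Joint ranges: [-2.72, 2.72], [-1.05, 1.87], [-1.09, 1.28], [-1.99, 2.15], [-1.42, 1.44], [-3.14, 3.14]. Speed limits (rad/s): [2.79, 2.79, 3.14, 3.14, 3.14, 3.14].

## Interface

Orientations are given as a unit quaternion [x, y, z, w].
In Python, from workcell import bot, eyes, job gives the robot as it stands.
- The arm moves only by the shell command python3 -m crank 'ROWS'. ROWS is a JSON object of lists of equal length, an entry for each row: "dr": the turn, a rotation vector about the tool's x, y, z in rad, a list of three; "travel": the shift along the tool's x, y, z in m, a list of three; "hand": the finger opening in m, from 0 to 0.0854. In form: {"dr": [[wx, wy, wz], ...], "travel": [[x, y, z], ...], "hand": [hand, ...]}. A call has 1 to 10 rows; each row is the pose to reach, as a shift and turn from the pose commanded when the call began, along the tool's axes at that moment; what a row does not reach only later rows make up. A row lasts 1/8 s, in which the tool goes at most 62.5 mm and 10.7 degrees, less where a joint would pass 70% of its speed; a pose out of reach is approached as far as the arm can. A call with a gripper value outside its range is refused whole. The fingers move at their own pace and stop on an object; the grip force is fixed at half the most. Time passes only in rows, so rows that repeat a pose let the fingers close. It gives the time, the measured TCP pose, the force and the opening at its end, in the units of the state.
- bot.get_obs(): the state, without advancing time (a new reading comes with each control period).
- eyes.camera(name): name is "scene" or "top" or "wrist"; returns a dict with "color" (480x640x3 uint8, red, green, blue), "K" (3x3 intrinsics, pixels), "R" (3x3) and "t" (3): a world point X has camera coordinates R X + t; the wrist camera has in their place "T_tool_cam" (4x4, takes a point from camera to tool coordinates, whose origin is the TCP and whose axes are the flange's). Camera axes: x right, y down, z forward; pixel columns grow to the right and rows downward; lengths in m; the calibration is good to about 2 mm. A picture is of the moment at which its call begins: read the wrist's pose just before it. There is no depth.
- job.job_done(): hands the job in, once; it reports no verdict.
The state is a dict: "clock": time; "joint_pos": joint angles; "joint_vel": joint speeds; "tau": joint torques, N m; "eef_pos": TCP position; "tool_rot": TCP orientation; "ft_force": force on the tool from outside, world axes, zero at the start; "ft_torque": the same for the moment, N m; "grip_width": finger opening in m.
Only numpy, scipy, OpenCV 4.12 (cv2) and the standard library are available. Lean on these libraries where they do the work, as an engineer would, in place of code of your own. Each camera call takes 0.05 s, during which the arm holds its last target.

## Working session

There is one attempt and no reset: what is moved stays moved. The work goes in short steps, Python scripts to look and compute and a shell command to move; the robot and the scene stay as the last step left them, time stands still between calls to the robot, and variables do not carry over. Pictures are saved under pics/ and viewed, and the job is handed in when it is done.

```bash
ls; mkdir -p pics; python3 - <<'E'
from workcell import bot, eyes, job
import cv2,numpy as np
o=bot.get_obs(); print(o)
for n in ["scene","top","wrist"]:
    c=eyes.camera(n); cv2.imwrite(f"pics/{n}0.png",c["color"][:,:,::-1])
    print(n,{k:np.round(v,4).tolist() for k,v in c.items() if k!="color"})
E
```

```text
pics
{'clock': 0.0, 'joint_pos': array([ 1.32398093e+00,  2.41421309e-01,  3.74067513e-03,  1.33521305e+00,
       -4.44911892e-05,  1.57073089e+00]), 'joint_vel': array([ 2.98960239e-04,  1.51997223e-03,  2.43509514e-03, -7.85059888e-05,
       -1.67445934e-03, -4.61928382e-04]), 'tau': array([ 8.83141984e-04, -3.72319579e+01,  2.52404648e+01,  1.68288045e-02,
        2.94159543e-05, -2.63351005e-06]), 'eef_pos': array([0.12199925, 0.48415295, 0.19091517]), 'tool_rot': array([ 1.23062138e-01,  9.92398413e-01, -1.04343645e-03, -1.07044301e-04]), 'ft_force': array([-0.7697562 , -0.15921986,  0.87949732]), 'ft_torque': array([-0.00097162,  0.03458802, -0.01690859]), 'grip_width': 0.08560899176859614}
scene {'K': [[475.5547, 0.0, 323.0027], [0.0, 475.5547, 248.0219], [0.0, 0.0, 1.0]], 'R': [[0.5751, -0.818, -0.0112], [-0.5025, -0.3424, -0.7938], [0.6455, 0.4622, -0.608]], 't': [-0.2645, 0.2774, 0.6457]}
top {'K': [[527.8726, 0.0, 324.1959], [0.0, 527.8726, 241.0977], [0.0, 0.0, 1.0]], 'R': [[0.0079, -1.0, -0.0026], [-0.988, -0.0074, -0.154], [0.1539, 0.0038, -0.9881]], 't': [-0.0085, 0.5057, 1.0248]}
wrist {'K': [[387.6403, 0.0, 326.6879], [0.0, 387.6403, 235.2625], [0.0, 0.0, 1.0]], 'T_tool_cam': [[-0.0005, -0.9474, -0.32, 0.0818], [1.0, -0.0006, 0.0001, -0.0006], [-0.0003, -0.32, 0.9474, -0.1817], [0.0, 0.0, 0.0, 1.0]]}
```

View pics/top0.png

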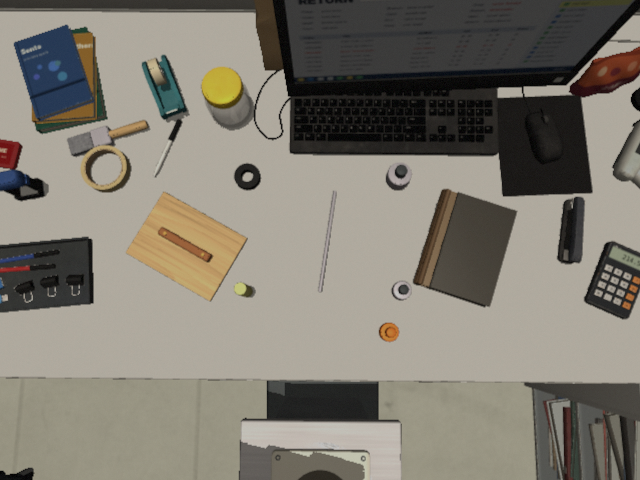

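View pics/scene0.png

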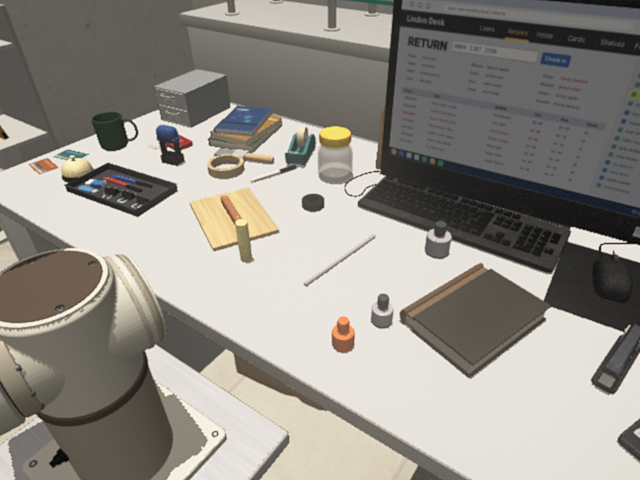

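View pics/wrist0.png

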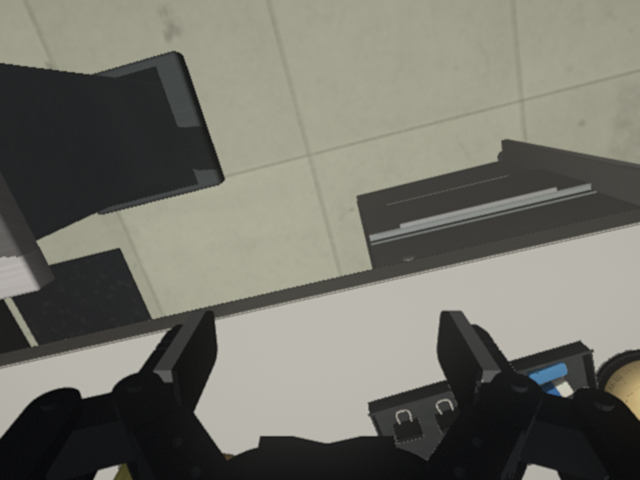

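The top view shows the board at (187,245), the glue stick at (242,289) and the tape at (247,176). The rod is at (328,240), the book at (465,247) with its spine to the left, and the steel weights at (399,175) and (401,290). The orange look-alike is at (389,332). Next I'll measure these with masks.

```bash
cat > h.py <<'E'
import numpy as np, cv2
from workcell import bot, eyes, job
from scipy.spatial.transform import Rotation as Rn
def ray(c,uv,z):
    "pixels -> world points on plane z"
    uv=np.atleast_2d(uv).astype(float)
    d=np.linalg.solve(c["K"],np.c_[uv,np.ones(len(uv))].T).T@c["R"]
    o=-c["R"].T@c["t"]
    return o+d*((z-o[2])/d[:,2])[:,None]
def proj(c,X):
    X=np.atleast_2d(X); q=(c["R"]@X.T).T+c["t"]; q=(c["K"]@q.T).T
    return q[:,:2]/q[:,2:]
def wristcam():
    o=bot.get_obs(); c=eyes.camera("wrist")
    Rt=Rn.from_quat(o["tool_rot"]).as_matrix(); T=c["T_tool_cam"]
    Rwc=Rt@T[:3,:3]; p=Rt@T[:3,3]+o["eef_pos"]
    c["R"]=Rwc.T; c["t"]=-Rwc.T@p
    return c,o
def cnts(m,amin=30):
    cs,_=cv2.findContours(m.astype(np.uint8),cv2.RETR_EXTERNAL,cv2.CHAIN_APPROX_NONE)
    return [c for c in cs if cv2.contourArea(c)>amin]
def rel(target_p,yaw,down=True):
    """shift/turn in current tool axes to reach TCP target, tool down with jaw axis (tool y) at world angle yaw"""
    o=bot.get_obs(); R0=Rn.from_quat(o["tool_rot"])
    best=None
    for k in (0,np.pi):
        a=yaw+k
        y=np.array([np.cos(a),np.sin(a),0]); z=np.array([0,0,-1.]); x=np.cross(y,z)
        rv=(R0.inv()*Rn.from_matrix(np.c_[x,y,z])).as_rotvec()
        if best is None or np.linalg.norm(rv)<np.linalg.norm(best): best=rv
    return R0.inv().apply(np.array(target_p)-o["eef_pos"]),best,o
E
python3 - <<'E'
from h import *
c=eyes.camera("top"); im=c["color"]; np.save("top0.npy",im)
hsv=cv2.cvtColor(im,cv2.COLOR_RGB2HSV)
for p in [(187,215),(187,245),(328,240),(435,240),(470,245),(399,170),(390,180),(401,288),(450,330),(242,289),(247,165)]:
    print(p,im[p[1],p[0]],hsv[p[1],p[0]])
cv2.imwrite("pics/crop1.png",cv2.resize(im[140:345,300:520][:,:,::-1],None,fx=3.6,fy=2.9*1,interpolation=cv2.INTER_CUBIC)[:600,:800])
E
```

```text
(187, 215) [190 155 104] [ 18 115 190]
(187, 245) [153  96  59] [ 12 157 153]
(328, 240) [142 134 133] [  3  16 142]
(435, 240) [84 65 48] [ 14 109  84]
(470, 245) [71 64 57] [15 50 71]
(399, 170) [67 69 66] [50 11 69]
(390, 180) [113 107 105] [  8  18 113]
(401, 288) [68 70 67] [50 11 70]
(450, 330) [175 170 157] [ 22  26 175]
(242, 289) [194 195 121] [ 30  97 195]
(247, 165) [34 31 27] [17 53 34]
```

View pics/crop1.png

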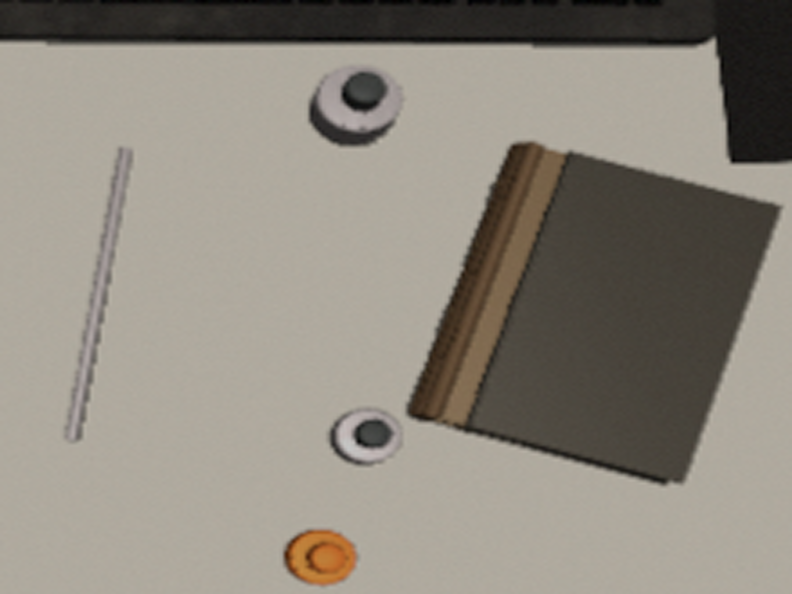

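```bash
python3 - <<'E'
from h import *
c=eyes.camera("top"); im=c["color"]; hsv=cv2.cvtColor(im,cv2.COLOR_RGB2HSV)
print("cam",-c["R"].T@c["t"])
bg=im.astype(int)
def sub(x0,y0,x1,y1,m):
    r=np.zeros(m.shape,bool); r[y0:y1,x0:x1]=m[y0:y1,x0:x1]; return r
V=hsv[:,:,2]; S=hsv[:,:,1]; H=hsv[:,:,0]
# board
m=sub(110,180,260,310,(S>75)&(H<24)); k=max(cnts(m),key=cv2.contourArea)
r=cv2.minAreaRect(k); b=cv2.boxPoints(r); ap=cv2.approxPolyDP(k,6,True)[:,0]; w=ray(c,ap,.010); print("board px",ap.tolist()); print(np.round(w,4).tolist(),"mean",w.mean(0)); 
print([round(float(np.linalg.norm(w[i]-w[i-1])),4) for i in range(len(w))])
# grip bar
m=sub(150,220,220,270,(S>135)&(H<15)&(V<175)); k=max(cnts(m),key=cv2.contourArea); ww=ray(c,k[:,0],.030); r=cv2.minAreaRect((ww[:,:2]*1000).astype(np.float32)); print("bar",r)
# book
m=sub(405,180,530,315,(V<120)); k=max(cnts(m),key=cv2.contourArea); ap=cv2.approxPolyDP(k,4,True)[:,0]; w=ray(c,ap,.036); print("book px",ap.tolist(),np.round(w,4).tolist()); print([round(float(np.linalg.norm(w[i]-w[i-1])),4) for i in range(len(w))])
ww=ray(c,k[:,0],.036); print("rect",cv2.minAreaRect((ww[:,:2]*1000).astype(np.float32)))
# rod
m=sub(310,185,345,300,(V<160)); k=max(cnts(m,10),key=cv2.contourArea); ww=ray(c,k[:,0],.004); r=cv2.minAreaRect((ww[:,:2]*1000).astype(np.float32)); print("rod",r)
# knobs
for nm,z,box in [("L",.070,(385,155,415,195)),("S",.058,(390,278,415,303))]:
    m=sub(*box,(V<95)); 
    for k in cnts(m,8):
        (u,v),rr=cv2.minEnclosingCircle(k); print(nm,(u,v),rr,ray(c,(u,v),z))
for nm,z,m in [("glue",.091,sub(230,275,255,300,(S>80)&(H>24))),("tape",.018,sub(230,160,265,192,V<90)),("orange",.058,sub(375,320,402,345,S>150))]:
    k=max(cnts(m),key=cv2.contourArea); (u,v),rr=cv2.minEnclosingCircle(k); print(nm,(u,v),rr,ray(c,(u,v),z))
E
```

```text
cam [ 0.34191132 -0.00870005  1.09045684]
board px [[163, 192], [126, 252], [210, 300], [246, 238]]
[[0.6122, 0.3354, 0.01], [0.4844, 0.405, 0.01], [0.3871, 0.2272, 0.01], [0.5155, 0.1577, 0.01]] mean [0.49979103 0.28132053 0.01      ]
[0.2023, 0.1456, 0.2027, 0.146]
bar ((499.3399658203125, 280.10882568359375), (120.44331359863281, 16.69651985168457), 60.97411346435547)
book px [[443, 189], [413, 282], [488, 306], [516, 211]] [[0.6162, -0.2475, 0.036], [0.4249, -0.1826, 0.036], [0.3784, -0.3303, 0.036], [0.5712, -0.395, 0.036]]
[0.1542, 0.2021, 0.1549, 0.2033]
rect ((497.478515625, -288.2464599609375), (159.89500427246094, 208.31256103515625), 72.07921600341797)
rod ((512.76708984375, -10.34571647644043), (11.018211364746094, 217.0491943359375), 82.03840637207031)
L (397.0, 178.5) 11.543496131896973 [[ 0.62822124 -0.14880562  0.07      ]]
L (400.97369384765625, 171.34210205078125) 6.658041000366211 [[ 0.64301802 -0.15693313  0.07      ]]
S (403.0, 289.0) 5.099119663238525 [[ 0.40933631 -0.15920047  0.058     ]]
glue (242.85714721679688, 289.28570556640625) 8.950074195861816 [[0.40429254 0.14817932 0.091     ]]
tape (246.948974609375, 176.69387817382812) 13.324714660644531 [[0.64445283 0.15851523 0.018     ]]
orange (388.2875061035156, 331.5874938964844) 9.422289848327637 [[ 0.32718948 -0.12962375  0.058     ]]
```

```bash
python3 - <<'E'
from h import *
s,r,o=rel([0.49,-0.010,0.19],np.radians(82)); print(s,r)
E
```

```text
[-0.47760688 -0.38965391  0.0017584 ] [-9.92197033e-04 -5.87425665e-05 -1.07201414e-01]
```

```bash
python3 -m crank '{"dr": [[0,0,-0.107],[0,0,-0.107],[0,0,-0.107],[0,0,-0.107],[0,0,-0.107],[0,0,-0.107],[0,0,-0.107],[0,0,-0.107],[0,0,-0.107],[0,0,-0.107]], "travel": [[-0.478,-0.390,0],[-0.478,-0.390,0],[-0.478,-0.390,0],[-0.478,-0.390,0],[-0.478,-0.390,0],[-0.478,-0.390,0],[-0.478,-0.390,0],[-0.478,-0.390,0],[-0.478,-0.390,0],[-0.478,-0.390,0]], "hand": [0.03,0.03,0.03,0.03,0.03,0.03,0.03,0.03,0.03,0.03]}'
python3 - <<'E'
from h import *
s,r,o=rel([0.49,-0.010,0.19],np.radians(82)); print(s,r,o["joint_pos"])
E
```

```text
clock: 1.5
eef_pos: [0.4915, -0.0123, 0.1918]
tool_rot: [0.07, 0.998, 0.0, 0.0]
ft_force: [0.7, 0.5, 0.2]
grip_width: 0.0297
[0.00175543 0.00203863 0.00178855] [ 0.00020091  0.0003939  -0.00137321] [-2.50599124e-02  2.23620584e-01 -1.70662147e-02  1.32969514e+00
  1.54284801e-04  1.15939671e-01]
```

```bash
python3 - <<'E'
from h import *
c,o=wristcam(); cv2.imwrite("pics/w1.png",c["color"][:,:,::-1]); import pickle; pickle.dump(c,open("w1.pkl","wb"))
E
```

```text
(no output)
```

View pics/w1.png

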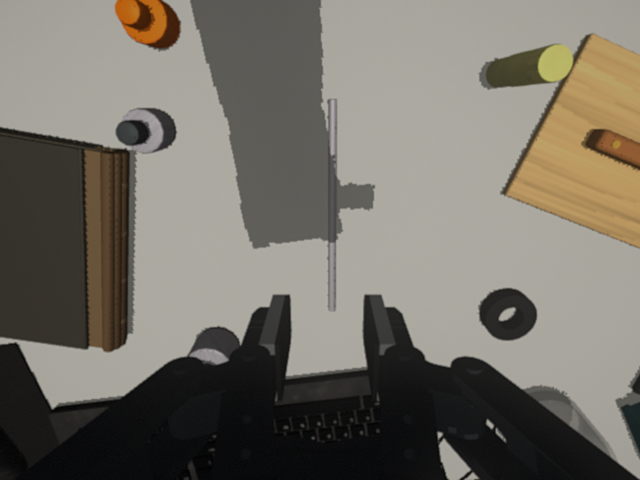

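The wrist view shows the rod standing vertical from (333,99) to (332,310), between the open fingers' line. The book is at left with its spine facing right.

```bash
python3 - <<'E'
from h import *
import pickle; c=pickle.load(open("w1.pkl","rb")); im=c["color"]
cv2.imwrite("pics/w1rod.png",cv2.resize(im[85:325,300:365][:,:,::-1],None,fx=2.5,fy=2.5,interpolation=cv2.INTER_CUBIC))
A=ray(c,[333,98.5],.004)[0]; B=ray(c,[332,310.5],.004)[0]; print(A,B,np.linalg.norm(A-B),(A+B)/2,np.degrees(np.arctan2(*(B-A)[1::-1])))
for v in range(90,320,20):
    print(v, im[v,324:342].astype(int).sum(1).tolist())
print(im[92:104,333].sum(1).tolist(), im[304:318,332].astype(int).sum(1).tolist())
E
```

```text
[0.40631491 0.00508175 0.004     ] [ 0.61950075 -0.02523577  0.004     ] 0.2153308035118846 [ 0.51290783 -0.01007701  0.004     ] -8.09385883430128
90 [496, 496, 496, 497, 494, 496, 498, 497, 498, 496, 496, 496, 499, 498, 498, 496, 497, 496]
110 [457, 501, 503, 481, 354, 316, 387, 464, 519, 493, 432, 372, 364, 461, 498, 499, 497, 497]
130 [277, 271, 307, 385, 331, 321, 392, 468, 510, 482, 425, 361, 346, 455, 498, 498, 495, 499]
150 [278, 275, 280, 266, 214, 243, 383, 475, 505, 471, 417, 357, 359, 461, 502, 501, 500, 497]
170 [276, 276, 281, 267, 219, 215, 235, 251, 255, 242, 249, 301, 354, 462, 502, 501, 498, 498]
190 [275, 277, 281, 270, 225, 216, 236, 257, 259, 247, 227, 214, 239, 271, 282, 281, 278, 281]
210 [277, 281, 281, 272, 229, 219, 241, 257, 255, 242, 227, 212, 237, 267, 268, 320, 461, 508]
230 [282, 282, 284, 272, 228, 223, 242, 255, 249, 239, 220, 213, 261, 283, 281, 280, 274, 284]
250 [503, 502, 508, 483, 368, 354, 425, 462, 447, 412, 360, 340, 457, 505, 506, 500, 502, 501]
270 [500, 502, 503, 449, 347, 357, 425, 455, 437, 404, 348, 347, 460, 506, 505, 503, 500, 500]
290 [502, 505, 507, 486, 374, 359, 423, 444, 431, 400, 346, 339, 456, 505, 503, 503, 502, 501]
310 [503, 503, 504, 496, 450, 416, 424, 433, 425, 401, 377, 420, 484, 503, 501, 501, 498, 502]
[496, 495, 496, 495, 498, 495, 462, 419, 479, 505, 499, 500] [429, 432, 432, 428, 428, 427, 425, 449, 495, 503, 500, 502, 500, 501]
```

View pics/w1rod.png

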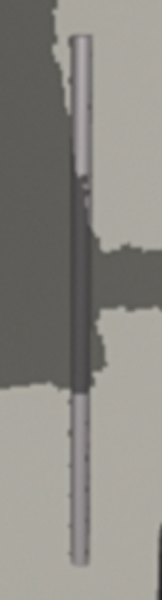

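```bash
python3 - <<'E'
from h import *
s,r,o=rel([0.5129,-0.0101,0.02],np.radians(81.9)); print(s.round(4),r.round(4))
E
```

```text
[-0.0157  0.0102  0.1714] [-0.0038  0.0042 -0.0044]
```

```bash
python3 -m crank '{"dr": [[0,0,0],[0,0,0],[0,0,0],[0,0,0],[0,0,0]], "travel": [[-0.0157,0.0015,0.06],[-0.0157,0.0015,0.12],[-0.0157,0.0015,0.170],[-0.0157,0.0015,0.170],[-0.0157,0.0015,0.170]], "hand": [0.03,0.03,0.03,0.03,0.03]}'
python3 - <<'E'
from h import *
for i in range(3):
    s,r,o=rel([0.5129,-0.0101,0.002],np.radians(81.9)); print(s.round(4),r.round(4),o["eef_pos"],o["clock"])
E
```

```text
clock: 2.17
eef_pos: [0.5075, -0.0107, 0.0234]
tool_rot: [0.07, 0.998, 0.0, 0.001]
ft_force: [0.5, -0.7, 1.8]
grip_width: 0.0301
[-0.0052  0.0013  0.0215] [0.0003 0.0022 0.0017] [ 0.50748609 -0.01067897  0.0234409 ] 2.175
[-0.0052  0.0013  0.0215] [0.0003 0.0022 0.0017] [ 0.50748609 -0.01067897  0.0234409 ] 2.175
[-0.0052  0.0013  0.0215] [0.0003 0.0022 0.0017] [ 0.50748609 -0.01067897  0.0234409 ] 2.175
```

```bash
python3 -m crank '{"dr": [[0,0,0],[0,0,0]], "travel": [[0,0,0],[0,0,0]], "hand": [0.03,0.03]}'
python3 - <<'E'
from h import *
for i in range(4):
    s,r,o=rel([0.5129,-0.0101,0.002],np.radians(81.9)); print(s.round(4),r.round(4),o["eef_pos"],o["joint_vel"].round(3),o["clock"])
    c,o=wristcam()
import pickle; pickle.dump(c,open("w2.pkl","wb"));cv2.imwrite("pics/w2.png",c["color"][:,:,::-1])
E
```

```text
clock: 2.42
eef_pos: [0.5079, -0.0108, 0.0239]
tool_rot: [0.07, 0.998, 0.0, 0.002]
ft_force: [-0.4, 0.8, -0.5]
grip_width: 0.0301
[-0.0048  0.0013  0.0219] [0.0005 0.0041 0.0017] [ 0.50788798 -0.01076392  0.02386121] [-0.002  0.007 -0.01  -0.002  0.    -0.001] 2.425
[-0.0052  0.0014  0.0215] [0.0004 0.0033 0.0016] [ 0.5075183  -0.01080106  0.02348835] [-0.     0.009 -0.01  -0.003  0.002 -0.   ] 2.475
[-0.0056  0.0015  0.0211] [0.0003 0.0025 0.0016] [ 0.50711798 -0.01080351  0.02310292] [ 0.001  0.008 -0.009 -0.002  0.     0.   ] 2.525
[-0.0059  0.0016  0.0207] [0.0002 0.0017 0.0016] [ 0.50678216 -0.01081336  0.02273786] [ 0.001  0.008 -0.007 -0.002 -0.001 -0.003] 2.575
```

View pics/w2.png

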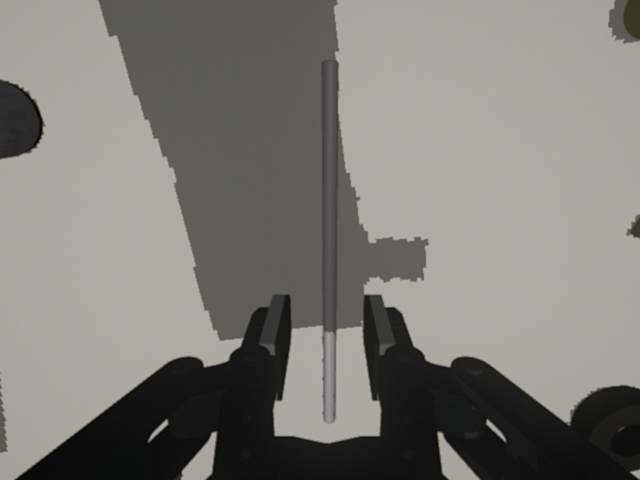

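The rod now runs from (330,60) to (329,423), centred between the pads.

```bash
python3 - <<'E'
from h import *
import pickle; c=pickle.load(open("w2.pkl","rb")); im=c["color"].astype(int).sum(2)
print(im[54:68,330].tolist(), im[415:432,329].tolist())
A=ray(c,[330,60],.004)[0]; B=ray(c,[329,423],.004)[0]; print(A,B,np.linalg.norm(A-B),(A+B)/2,np.degrees(np.arctan2(*(B-A)[1::-1])))
s,r,o=rel([*((A+B)/2)[:2],0.002],np.radians(81.9)); print(s.round(4),r.round(4),o["eef_pos"],o["clock"])
E
```

```text
[276, 280, 278, 278, 270, 251, 243, 261, 271, 275, 274, 271, 277, 272] [439, 440, 436, 436, 437, 435, 436, 433, 446, 481, 498, 499, 499, 502, 498, 499, 498]
[0.40622772 0.00436282 0.004     ] [ 0.62121308 -0.02604368  0.004     ] 0.21712499371877897 [ 0.5137204  -0.01084043  0.004     ] -8.05024627355859
[-0.0071  0.001   0.0204] [0.0001 0.0011 0.0016] [ 0.50651054 -0.0108112   0.02243369] 2.625
```

```bash
python3 -m crank '{"dr": [[0,0,0],[0,0,0],[0,0,0],[0,0,0]], "travel": [[-0.0068,0.001,0.018],[-0.0068,0.001,0.018],[-0.0068,0.001,0.018],[-0.0068,0.001,0.018]], "hand": [0.03,0.03,0.03,0.03]}'
python3 -m crank '{"dr": [[0,0,0],[0,0,0],[0,0,0]], "travel": [[0,0,0],[0,0,0],[0,0,0]], "hand": [0.03,0.03,0.03]}'
```

```text
clock: 3.12
eef_pos: [0.513, -0.0108, 0.0037]
tool_rot: [0.07, 0.998, -0.0, -0.0]
ft_force: [-0.6, 0.3, 0.4]
grip_width: 0.03
clock: 3.5
eef_pos: [0.5131, -0.0108, 0.004]
tool_rot: [0.07, 0.998, 0.0, 0.0]
ft_force: [0.3, 0.0, -0.1]
grip_width: 0.0297
```

```bash
python3 -m crank '{"dr": [[0,0,0],[0,0,0],[0,0,0],[0,0,0],[0,0,0],[0,0,0],[0,0,0]], "travel": [[0,0,0.0025],[0,0,0.0025],[0,0,0.0025],[0,0,0.0025],[0,0,0.0025],[0,0,0.0025],[0,0,0.0025]], "hand": [0.03,0.03,0.0,0.0,0.0,0.0,0.0]}'
```

```text
clock: 4.38
eef_pos: [0.513, -0.0108, 0.0013]
tool_rot: [0.07, 0.998, -0.0, 0.0]
ft_force: [-0.2, 0.1, -0.5]
grip_width: -0.0
```

```bash
python3 - <<'E'
from h import *
c,o=wristcam(); cv2.imwrite("pics/w3.png",c["color"][:,:,::-1]);print(o["grip_width"],o["eef_pos"])
E
```

```text
-2.7345141800122337e-05 [ 0.51304278 -0.0107646   0.00134446]
```

View pics/w3.png

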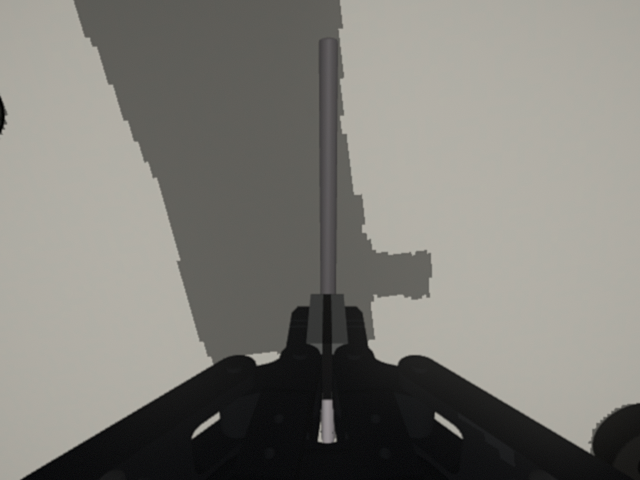

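```bash
python3 - <<'E'
import cv2
for n in ["w3","w2"]:
    im=cv2.imread(f"pics/{n}.png")[240:450,240:420]; im=cv2.convertScaleAbs(im,alpha=1.6,beta=20)
    cv2.imwrite(f"pics/{n}c.png",cv2.resize(im,None,fx=2.8,fy=2.8,interpolation=cv2.INTER_CUBIC))
E
```

```text
(no output)
```

View pics/w3c.png

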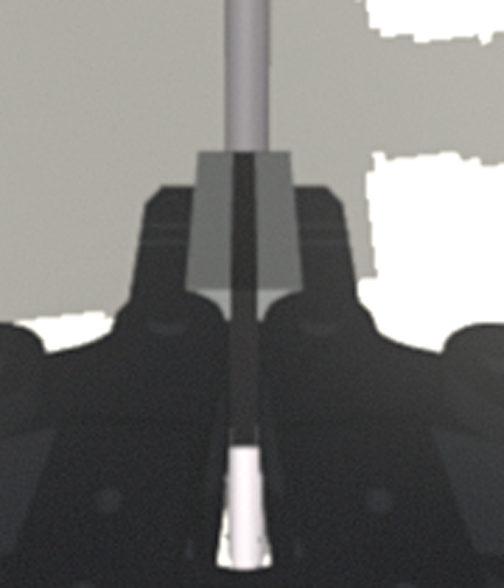

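View pics/w2c.png

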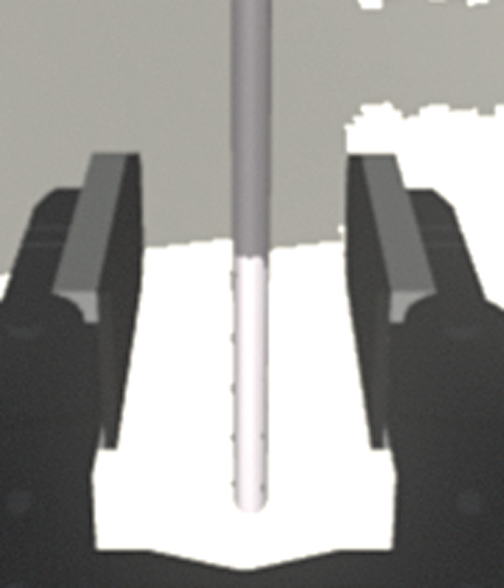

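```bash
python3 -m crank '{"dr": [[0,0,0],[0,0,0]], "travel": [[0,0,-0.04],[0,0,-0.04]], "hand": [0.0,0.0]}'; python3 - <<'E'
from h import *
c,o=wristcam(); cv2.imwrite("pics/w4.png",c["color"][:,:,::-1]);print(o["grip_width"],o["eef_pos"])
c=eyes.camera("scene"); cv2.imwrite("pics/s4.png",c["color"][:,:,::-1])
E
```

```text
clock: 4.68
eef_pos: [0.5159, -0.0108, 0.0441]
tool_rot: [0.07, 0.998, 0.0, 0.003]
ft_force: [0.4, -0.5, 0.3]
grip_width: 0.0001
0.0001498572116372622 [ 0.51590968 -0.01083764  0.04412824]
```

View pics/w4.png

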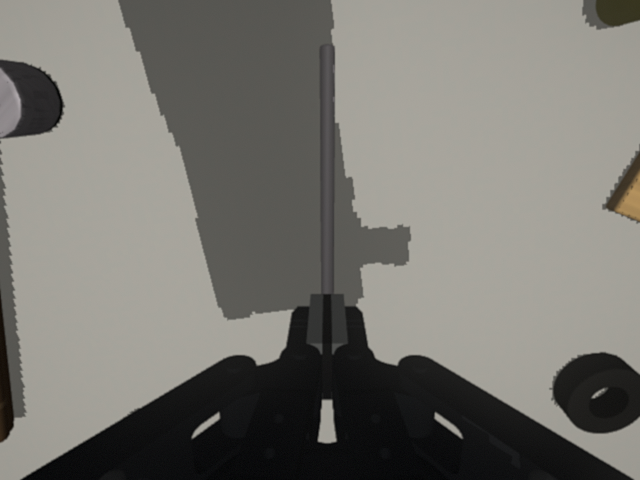

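```bash
python3 - <<'E'
from h import *
c=eyes.camera("scene"); im=c["color"].copy()
o=bot.get_obs(); p=o["eef_pos"]; print(p)
for dz in (0,.019,.042,.1):
    u=proj(c,p+[0,0,dz])[0]; print(dz,u); cv2.circle(im,tuple(int(round(a)) for a in u),2,(255,0,0),-1)
u=proj(c,p)[0].astype(int)
cv2.imwrite("pics/s4c.png",cv2.resize(im[u[1]-130:u[1]+70,u[0]-130:u[0]+130][:,:,::-1],None,fx=3,fy=3,interpolation=cv2.INTER_CUBIC))
E
```

```text
[ 0.51254919 -0.01077663  0.04084586]
0 [342.42002568 243.54676694]
0.019 [342.5516564  235.82161715]
0.042 [342.71541605 226.21088389]
0.1 [343.15133187 200.62783813]
```

View pics/s4c.png

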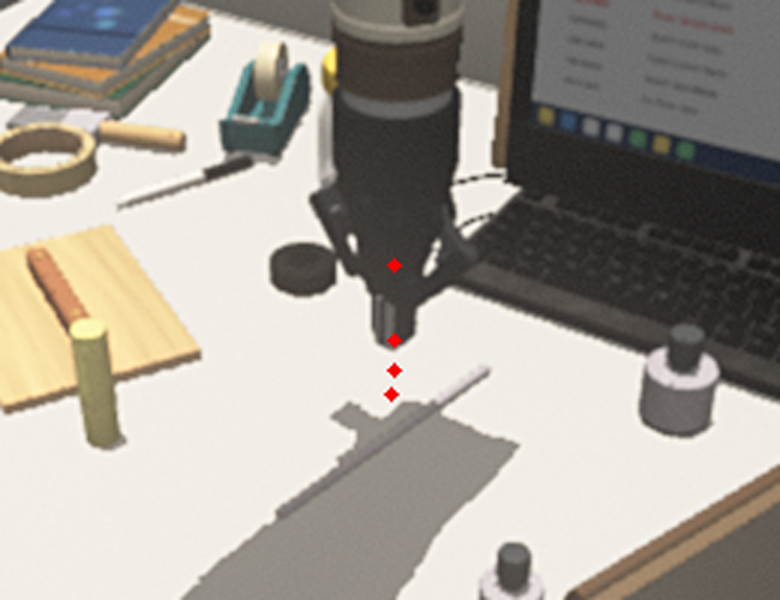

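The scene view shows the real fingertips about 41 mm short of the reported TCP. The wrist view agrees: a 30 mm gap covering 74 px puts them at tool z ≈ -0.041. I'll use that offset, so a tip height h means reported z = h - 0.041. I'm descending with care and checking again near the desk.

```bash
python3 -m crank '{"dr": [[0,0,0],[0,0,0],[0,0,0],[0,0,0],[0,0,0]], "travel": [[0,0,0],[0,0,0.04],[0,0,0.068],[0,0,0.068],[0,0,0.068]], "hand": [0.03,0.03,0.03,0.03,0.03]}'; python3 - <<'E'
from h import *
c,o=wristcam(); cv2.imwrite("pics/w5.png",c["color"][:,:,::-1]);print(o["grip_width"],o["eef_pos"],o["ft_force"])
c=eyes.camera("scene"); im=c["color"]; u=proj(c,o["eef_pos"]+[0,0,.041])[0].astype(int)
cv2.imwrite("pics/s5.png",cv2.resize(im[u[1]-60:u[1]+60,u[0]-80:u[0]+80][:,:,::-1],None,fx=4,fy=4,interpolation=cv2.INTER_CUBIC))
E
```

```text
clock: 5.45
eef_pos: [0.5134, -0.0108, -0.0263]
tool_rot: [0.07, 0.998, 0.0, 0.0]
ft_force: [-0.1, 0.3, -0.4]
grip_width: 0.0302
0.030172755905099723 [ 0.51335666 -0.01075155 -0.0263286 ] [-0.13039688  0.3206503  -0.40752217]
```

View pics/s5.png

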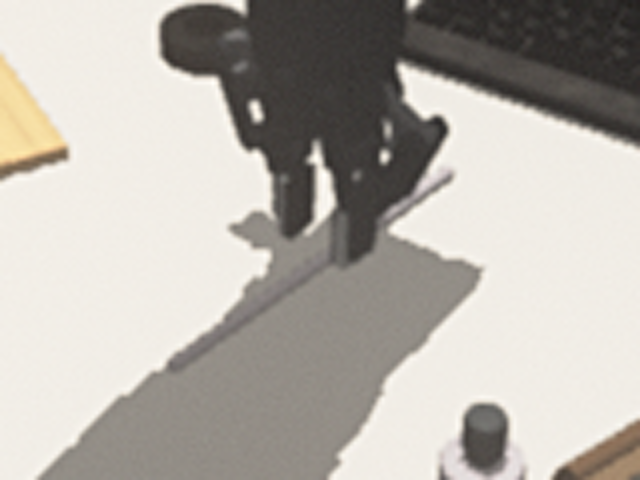

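View pics/w5.png

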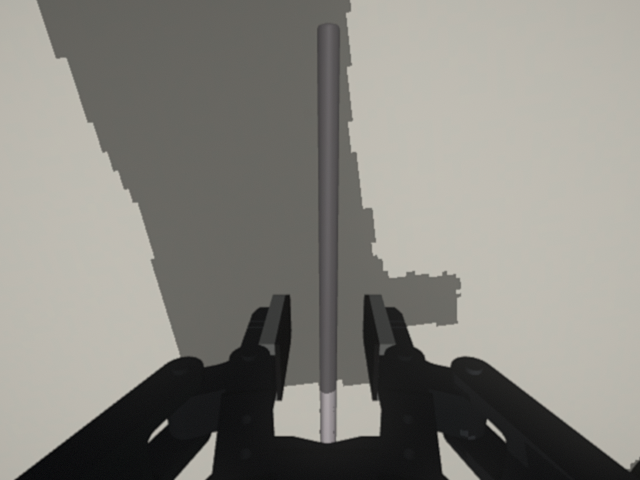

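```bash
python3 - <<'E'
from h import *
c,o=wristcam(); A=ray(c,[328,24],.004)[0]; print(A, o["eef_pos"], A+.1075*np.array([np.cos(np.radians(-8.07)),np.sin(np.radians(-8.07)),0]))
E
python3 -m crank '{"dr": [[0,0,0],[0,0,0],[0,0,0],[0,0,0]], "travel": [[0,0,0.010],[0,0,0.010],[0,0,0.010],[0,0,0.010]], "hand": [0.03,0.03,0.03,0.03]}'
python3 -m crank '{"dr": [[0,0,0],[0,0,0],[0,0,0]], "travel": [[0,0,0.002],[0,0,0.002],[0,0,0.002]], "hand": [0.03,0.03,0.03]}'
```

```text
[0.40680938 0.0042125  0.004     ] [ 0.51428984 -0.01080198 -0.02548267] [ 0.51324484 -0.01087865  0.004     ]
clock: 6.1
eef_pos: [0.5131, -0.0108, -0.0366]
tool_rot: [0.07, 0.998, 0.0, 0.0]
ft_force: [0.9, 0.2, -0.2]
grip_width: 0.0295
clock: 6.48
eef_pos: [0.513, -0.0108, -0.0387]
tool_rot: [0.07, 0.998, 0.0, -0.0]
ft_force: [-1.1, 0.1, 0.6]
grip_width: 0.0298
```

```bash
python3 -m crank '{"dr": [[0,0,0],[0,0,0],[0,0,0],[0,0,0],[0,0,0]], "travel": [[0,0,0],[0,0,0],[0,0,0],[0,0,0],[0,0,0]], "hand": [0.0,0.0,0.0,0.0,0.0]}'
```

```text
clock: 7.1
eef_pos: [0.5131, -0.0107, -0.0385]
tool_rot: [0.07, 0.998, 0.0, 0.0]
ft_force: [-0.3, 1.0, 2.8]
grip_width: 0.0048
```

```bash
python3 -m crank '{"dr": [[0,0,0],[0,0,0],[0,0,0],[0,0,0],[0,0,0]], "travel": [[0,0,0],[0,0,0],[0,0,0.002],[0,0,0.0035],[0,0,0.0035]], "hand": [0.03,0.03,0.03,0.03,0.03]}'
python3 - <<'E'
from h import *
c,o=wristcam(); cv2.imwrite("pics/w6.png",c["color"][:,:,::-1]);print(o["grip_width"],o["eef_pos"],o["ft_force"])
E
```

```text
clock: 7.72
eef_pos: [0.5132, -0.0108, -0.0399]
tool_rot: [0.07, 0.998, 0.0, 0.001]
ft_force: [-5.5, 1.2, 19.0]
grip_width: 0.0298
0.029765298286796926 [ 0.51321134 -0.01077574 -0.03992966] [-5.49210799  1.22327205 19.01368097]
```

View pics/w6.png

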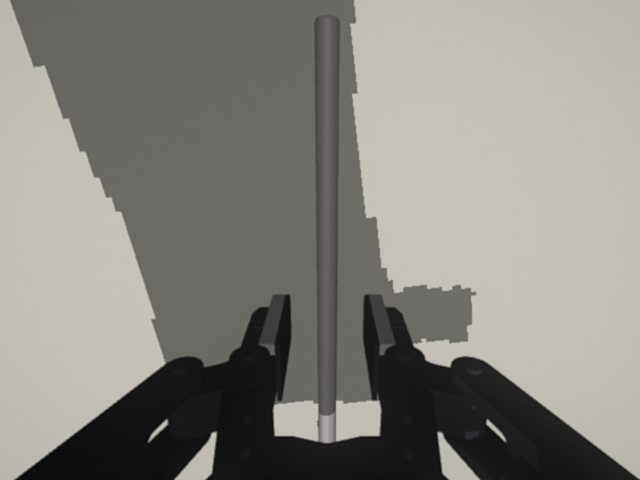

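```bash
python3 -m crank '{"dr": [[0,0,0],[0,0,0],[0,0,0],[0,0,0],[0,0,0],[0,0,0],[0,0,0]], "travel": [[0,0,-0.003],[0,0,-0.003],[0,0,-0.003],[0,0,-0.003],[0,0,-0.003],[0,0,-0.003],[0,0,-0.003]], "hand": [0.03,0.03,0,0,0,0,0]}'
python3 - <<'E'
from h import *
c,o=wristcam(); cv2.imwrite("pics/w7.png",c["color"][:,:,::-1]);print(o["grip_width"],o["eef_pos"],o["ft_force"])
c=eyes.camera("scene"); im=c["color"]; u=proj(c,o["eef_pos"]+[0,0,.041])[0].astype(int)
cv2.imwrite("pics/s7.png",cv2.resize(im[u[1]-60:u[1]+60,u[0]-80:u[0]+80][:,:,::-1],None,fx=4,fy=4,interpolation=cv2.INTER_CUBIC))
E
```

```text
clock: 8.65
eef_pos: [0.5135, -0.0108, -0.0389]
tool_rot: [0.07, 0.998, -0.0, 0.0]
ft_force: [-0.5, 0.1, 5.6]
grip_width: 0.0052
0.00515551760790919 [ 0.51351648 -0.01081313 -0.03894084] [-0.51362108  0.05614833  5.55562488]
```

View pics/w7.png

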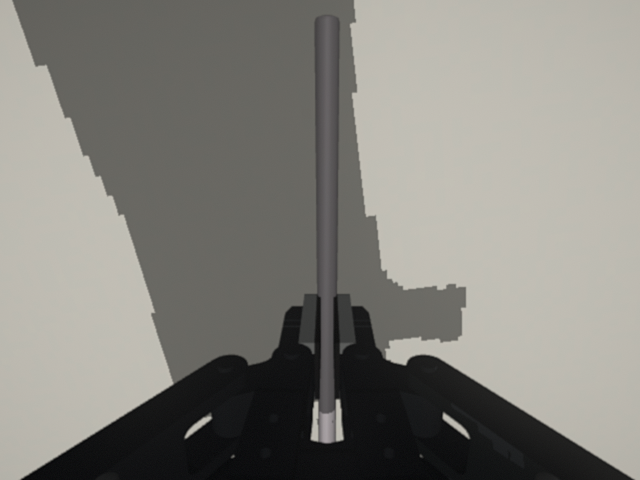

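View pics/s7.png

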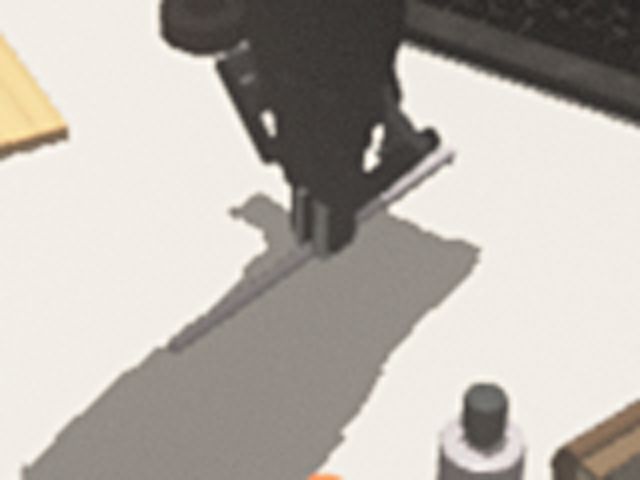

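The rod lies between the pads with the gap filled, so I'm lifting.

```bash
python3 -m crank '{"dr": [[0,0,0],[0,0,0],[0,0,0],[0,0,0],[0,0,0],[0,0,0]], "travel": [[0,0,-0.02],[0,0,-0.05],[0,0,-0.09],[0,0,-0.12],[0,0,-0.12],[0,0,-0.12]], "hand": [0,0,0,0,0,0]}'
python3 - <<'E'
from h import *
c,o=wristcam(); cv2.imwrite("pics/w8.png",c["color"][:,:,::-1]);print(o["grip_width"],o["eef_pos"],o["ft_force"])
E
```

```text
clock: 9.5
eef_pos: [0.5119, -0.0107, 0.0793]
tool_rot: [0.07, 0.998, -0.0, -0.001]
ft_force: [-0.6, 0.4, -1.1]
grip_width: 0.0046
0.0045583800261961935 [ 0.51185619 -0.01072934  0.07930838] [-0.58152846  0.43752701 -1.08817693]
```

View pics/w8.png

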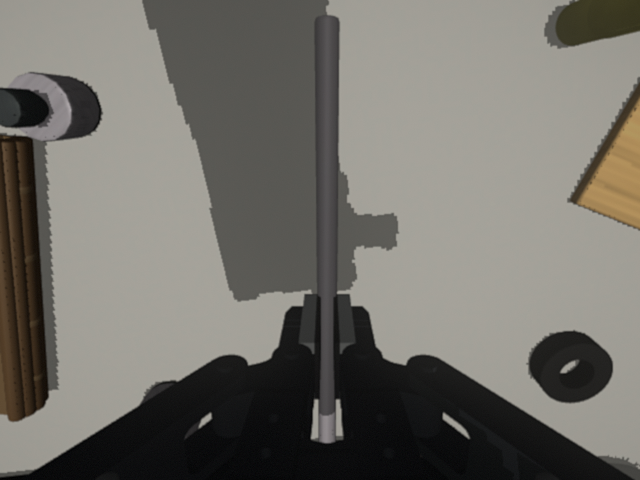

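```bash
python3 - <<'E'
from h import *
c,o=wristcam(); Rt=Rn.from_quat(o["tool_rot"])
T=c["T_tool_cam"]; d=T[:3,:3]@np.linalg.solve(c["K"],[327,16,1]); k=(-0.043-T[2,3])/d[2]; e=T[:3,3]+k*d; print("rod end tool",e,"centre x",e[0]-.1075)
s,r,o=rel([0.48,-0.15,0.14],np.radians(72)); print(s.round(4),r.round(4))
E
```

```text
rod end tool [ 0.10839449 -0.00046687 -0.043     ] centre x 0.0008944897431320542
[ 0.0119 -0.1423 -0.061 ] [-0.0008 -0.0038  0.1744]
```

```bash
python3 -m crank '{"dr": [[0,0,0.174],[0,0,0.174],[0,0,0.174],[0,0,0.174],[0,0,0.174],[0,0,0.174]], "travel": [[0,0,-0.061],[0.012,-0.06,-0.061],[0.012,-0.12,-0.061],[0.012,-0.142,-0.061],[0.012,-0.142,-0.061],[0.012,-0.142,-0.061]], "hand": [0,0,0,0,0,0]}'
python3 - <<'E'
from h import *
import time,pickle
c,o=wristcam(); c,o=wristcam(); c["obs"]=o; pickle.dump(c,open("w9.pkl","wb")); cv2.imwrite("pics/w9.png",c["color"][:,:,::-1]);print(o["grip_width"],o["eef_pos"],o["joint_vel"].round(3),o["clock"])
E
```

```text
clock: 10.35
eef_pos: [0.4808, -0.149, 0.1408]
tool_rot: [0.156, 0.988, 0.0, -0.001]
ft_force: [0.6, 0.9, -1.9]
grip_width: 0.0048
0.005235307501950672 [ 0.48105223 -0.14869748  0.14103632] [ 0.013 -0.004  0.005  0.    -0.003 -0.002] 10.4
```

View pics/w9.png

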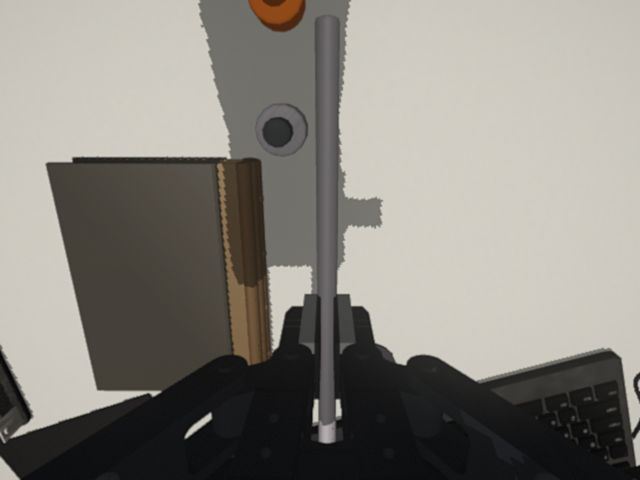

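```bash
python3 - <<'E'
import cv2
im=cv2.imread("pics/w9.png")
im=cv2.convertScaleAbs(im,alpha=1.5,beta=15)
cv2.imwrite("pics/w9c.png",cv2.resize(im[145:275,195:290],None,fx=4.5,fy=4.5,interpolation=cv2.INTER_CUBIC))
cv2.imwrite("pics/w9d.png",cv2.resize(im[145:410,30:290],None,fx=2.2,fy=2.2,interpolation=cv2.INTER_CUBIC))
E
```

```text
(no output)
```

View pics/w9c.png

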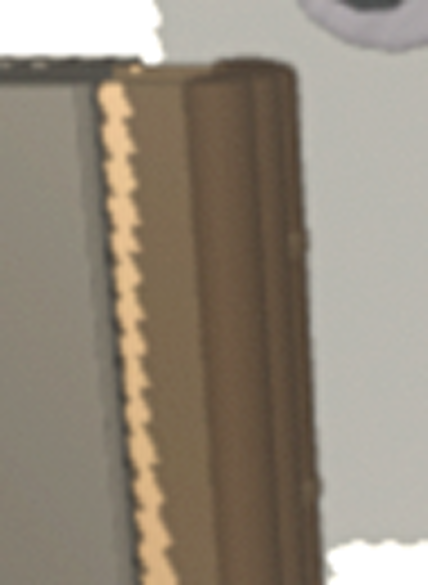

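View pics/w9d.png

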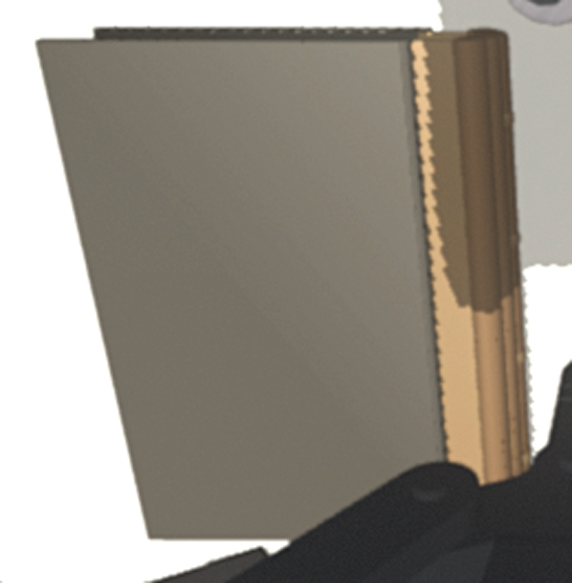

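```bash
python3 - <<'E'
from h import *
import pickle; c=pickle.load(open("w9.pkl","rb")); im=c["color"]; V=im.max(2)
# fore edge points by scanning rows; near-edge by columns
L=[]
for v in range(175,385,5):
    r=V[v,30:130].astype(int); g=np.diff(r); i=int(np.argmin(g)); L.append((30+i+.5,v))
L=np.array(L,float); p=ray(c,L,.036)
d=np.polyfit(p[:,0],p[:,1],1); ang=np.degrees(np.arctan(d[0])); print("fore edge dir",ang,"resid",np.std(p[:,1]-np.polyval(d,p[:,0])))
A=ray(c,[47.5,162.5],.036)[0];B=ray(c,[98,390.5],.036)[0]; print(A,B,np.linalg.norm(A-B),np.degrees(np.arctan2(*(B-A)[1::-1])))
mid=(A+B)/2
for an in (ang,-18):
    a=np.radians(an); y=np.array([np.cos(a),np.sin(a),0]); x=np.array([y[1],-y[0],0]); 
    cen=mid-0.078*x; print("centre",cen, "groove mid", cen-0.058*x)
    F=ray(c,[[218,163],[236.5,163]],.0305); print("groove edges in book x,y",[((f-cen)@x,(f-cen)@y) for f in F])
    F=ray(c,[[231,340],[240,340],[243,340]],.033); print(" at 340",[((f-cen)@x,(f-cen)@y) for f in F])
    F=ray(c,[[261,163]],.03); print(" spine outer",[((f-cen)@x,(f-cen)@y) for f in F])
E
```

```text
fore edge dir -18.04982522654063 resid 0.00024981468813975173
[ 0.37831422 -0.33133518  0.036     ] [ 0.57203175 -0.39538265  0.036     ] 0.20403077833293032 -18.295073749388568
centre [ 0.49934081 -0.28919749  0.036     ] groove mid [ 0.51731176 -0.23405182  0.036     ]
groove edges in book x,y [(np.float64(-0.046032235363593035), np.float64(-0.10109440468210974)), (np.float64(-0.05988210504622879), np.float64(-0.10111884907449774))]
 at 340 [(np.float64(-0.04467664780794618), np.float64(0.0510031156844699)), (np.float64(-0.05248352363478213), np.float64(0.050991941606261665)), (np.float64(-0.055085874861013254), np.float64(0.050988216828671724))]
 spine outer [(np.float64(-0.07814144910816977), np.float64(-0.10108073329727377))]
centre [ 0.49927631 -0.2891765   0.036     ] groove mid [ 0.51719929 -0.23401522  0.036     ]
groove edges in book x,y [(np.float64(-0.046120101589411475), np.float64(-0.10098650627066012)), (np.float64(-0.05996998729240071), np.float64(-0.10099890661123564))]
 at 340 [(np.float64(-0.04463224839134136), np.float64(0.051109777747537104)), (np.float64(-0.05243913098342119), np.float64(0.05110539264319407)), (np.float64(-0.05504148446478499), np.float64(0.05110393090844671))]
 spine outer [(np.float64(-0.07822929130420084), np.float64(-0.1009449122645659))]
```

```bash
python3 - <<'E'
from h import *
s,r,o=rel([0.5178,-0.2338,0.015],np.radians(71.95)); print(s.round(4),r.round(4))
E
```

```text
[-0.0611 -0.0699  0.1261] [ 0.0003 -0.0012  0.0028]
```

```bash
python3 -m crank '{"dr": [[0,0,0.002],[0,0,0.002],[0,0,0.002],[0,0,0.002],[0,0,0.002],[0,0,0.002],[0,0,0.002],[0,0,0.002]], "travel": [[-0.04,-0.046,0],[-0.061,-0.070,0],[-0.061,-0.070,0.03],[-0.061,-0.070,0.08],[-0.061,-0.070,0.12],[-0.061,-0.070,0.126],[-0.061,-0.070,0.126],[-0.061,-0.070,0.126]], "hand": [0,0,0,0,0,0,0,0]}'
python3 - <<'E'
from h import *
import pickle
c,o=wristcam(); c["obs"]=o; pickle.dump(c,open("w10.pkl","wb")); cv2.imwrite("pics/w10.png",c["color"][:,:,::-1])
s,r,o=rel([0.5178,-0.2338,0.015],np.radians(71.95)); print(s.round(4),r.round(4),o["eef_pos"])
c=eyes.camera("scene"); cv2.imwrite("pics/s10.png",cv2.resize(c["color"][230:390,330:560][:,:,::-1],None,fx=3.4,fy=3.4,interpolation=cv2.INTER_CUBIC))
E
```

```text
clock: 11.45
eef_pos: [0.5197, -0.2356, 0.018]
tool_rot: [0.157, 0.988, -0.001, 0.002]
ft_force: [1.0, -0.5, -0.3]
grip_width: 0.0048
[0.0023 0.0012 0.003 ] [-0.0004  0.0041 -0.0004] [ 0.51960288 -0.23568641  0.01799119]
```

View pics/w10.png

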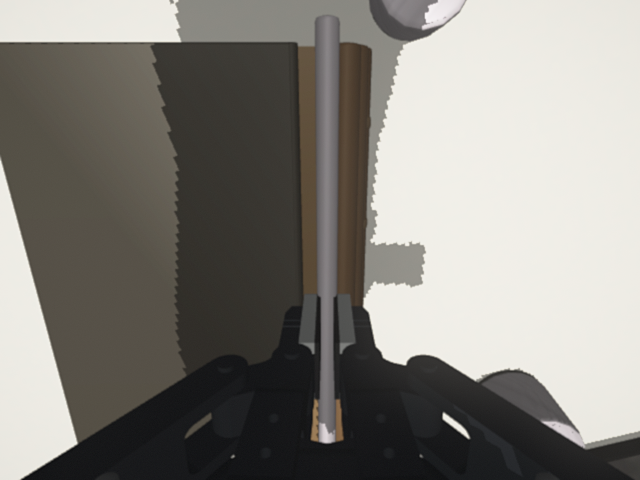

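View pics/s10.png

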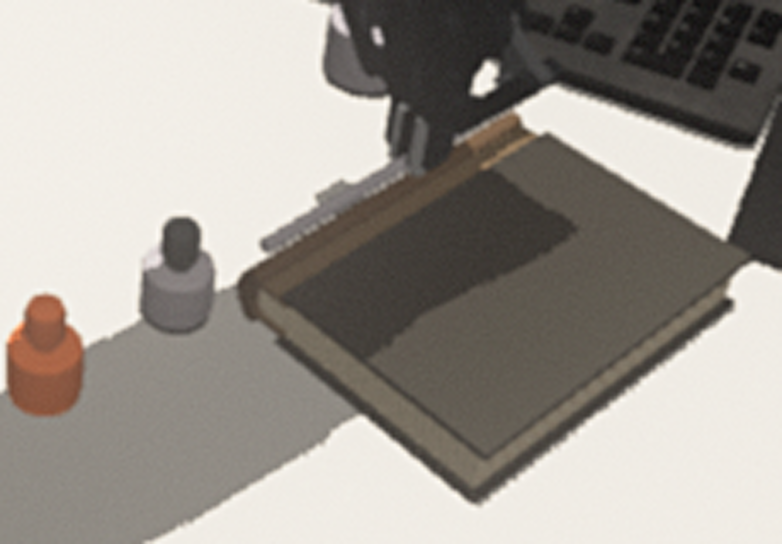

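The rod sits over the groove: column 327, against about 325 expected for the groove's middle. Its ends overhang the book, so I'm letting the arm settle while lowering.

```bash
python3 -m crank '{"dr": [[0,0,0],[0,0,0],[0,0,0],[0,0,0],[0,0,0]], "travel": [[0,0,0.01],[0,0,0.01],[0,0,0.01],[0,0,0.01],[0,0,0.01]], "hand": [0,0,0,0,0]}'
python3 - <<'E'
from h import *
import pickle
s,r,o=rel([0.5178,-0.2338,-0.001],np.radians(71.95)); print(s.round(4),r.round(4),o["eef_pos"],o["joint_vel"].round(3))
c,o=wristcam(); c["obs"]=o; pickle.dump(c,open("w11.pkl","wb")); cv2.imwrite("pics/w11.png",c["color"][:,:,::-1])
E
```

```text
clock: 12.18
eef_pos: [0.5178, -0.2352, 0.0059]
tool_rot: [0.157, 0.988, -0.0, 0.0]
ft_force: [-0.5, 0.1, -0.9]
grip_width: 0.0049
[0.0005 0.0013 0.0069] [-0.      0.0002 -0.0008] [ 0.51783832 -0.23519165  0.00590075] [ 0.001 -0.    -0.     0.     0.001 -0.001]
```

View pics/w11.png

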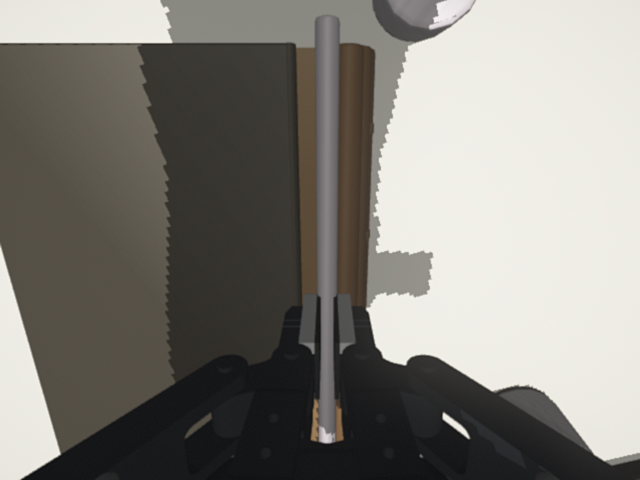

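```bash
python3 - <<'E'
from h import *
import pickle; c=pickle.load(open("w11.pkl","rb")); zt=c["obs"]["eef_pos"][2]
a=np.radians(-18.05); y=np.array([np.cos(a),np.sin(a),0]); x=np.array([y[1],-y[0],0]); cen=np.array([0.4985,-0.289,0.])
f=lambda uv,z:[round(float((ray(c,uv,z)[0]-cen)@k)*1000,1) for k in (x,y)]
print("rod end",f([327,16],zt+.043),"rod lower",f([327,290],zt+.043)); print("book edge .036",f([280,44],.036),f([200,44],.036)); print("cover edge",f([296,60],.036),"tan/spine",f([340,60],.033),f([338,270],.033),"cover edge far",f([302,290],.036),"spine outer",f([375,70],.028),f([368,290],.028))
E
```

```text
rod end [-56.9, -106.6] rod lower [-56.8, -10.3]
book edge .036 [-40.3, -100.3] [-11.9, -100.3]
cover edge [-45.8, -95.1] tan/spine [-61.6, -95.4] [-61.6, -11.9] cover edge far [-45.9, -3.8] spine outer [-75.1, -92.4] [-75.5, 0.3]
```

```bash
python3 -m crank '{"dr": [[0,0,0],[0,0,0],[0,0,0],[0,0,0]], "travel": [[-0.0012,0,0.008],[-0.0012,0,0.008],[-0.0012,0,0.008],[-0.0012,0,0.008]], "hand": [0,0,0,0]}'
python3 - <<'E'
from h import *
import pickle
c,o=wristcam(); c["obs"]=o; pickle.dump(c,open("w12.pkl","wb")); cv2.imwrite("pics/w12.png",c["color"][:,:,::-1]); print(o["eef_pos"],o["ft_force"])
c=eyes.camera("scene"); cv2.imwrite("pics/s12.png",cv2.resize(c["color"][230:350,380:540][:,:,::-1],None,fx=4.5,fy=4.5,interpolation=cv2.INTER_CUBIC))
E
```

```text
clock: 12.72
eef_pos: [0.519, -0.2355, -0.0022]
tool_rot: [0.157, 0.988, -0.0, 0.0]
ft_force: [0.1, -0.1, -1.3]
grip_width: 0.005
[ 0.51897083 -0.23553037 -0.0021655 ] [ 0.06268342 -0.13776222 -1.3032023 ]
```

View pics/s12.png

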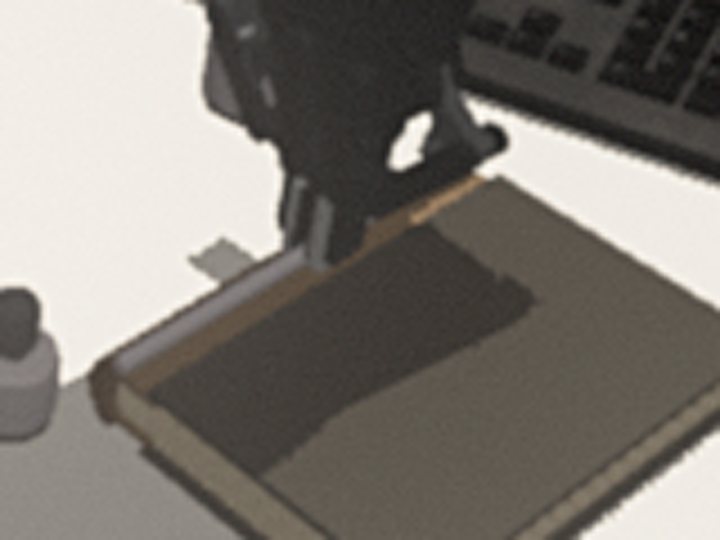

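```bash
python3 -m crank '{"dr": [[0,0,0],[0,0,0],[0,0,0],[0,0,0],[0,0,0],[0,0,0],[0,0,0],[0,0,0],[0,0,0]], "travel": [[0,0,0],[0,0,0],[0,0,0],[0,0,0],[0,0,-0.01],[0,0,-0.05],[0,0,-0.1],[0,0,-0.14],[0,0,-0.14]], "hand": [0.01,0.015,0.02,0.03,0.03,0.03,0.03,0.03,0.03]}'
python3 - <<'E'
from h import *
import pickle
c,o=wristcam(); c["obs"]=o; pickle.dump(c,open("w13.pkl","wb")); cv2.imwrite("pics/w13.png",c["color"][:,:,::-1]); print(o["eef_pos"],o["ft_force"])
c=eyes.camera("scene"); cv2.imwrite("pics/s13.png",cv2.resize(c["color"][250:380,380:560][:,:,::-1],None,fx=4.4,fy=4.4,interpolation=cv2.INTER_CUBIC))
E
```

```text
clock: 13.95
eef_pos: [0.5219, -0.2369, 0.143]
tool_rot: [0.157, 0.988, -0.001, 0.005]
ft_force: [0.4, 0.9, -0.4]
grip_width: 0.0304
[ 0.52187133 -0.23685922  0.14299517] [ 0.39804126  0.94912712 -0.39388041]
```

View pics/w13.png

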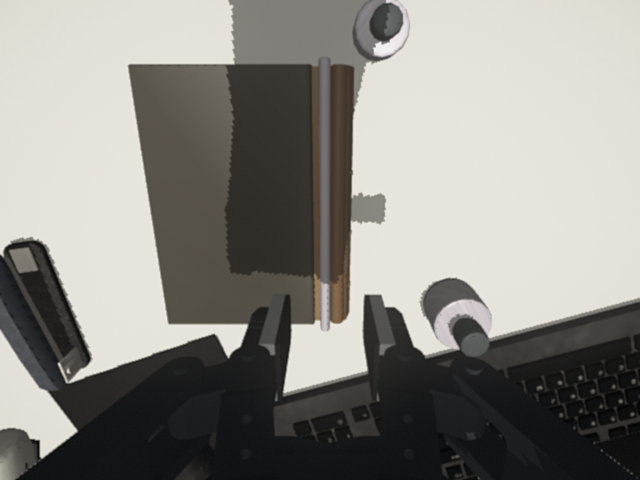

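View pics/s13.png

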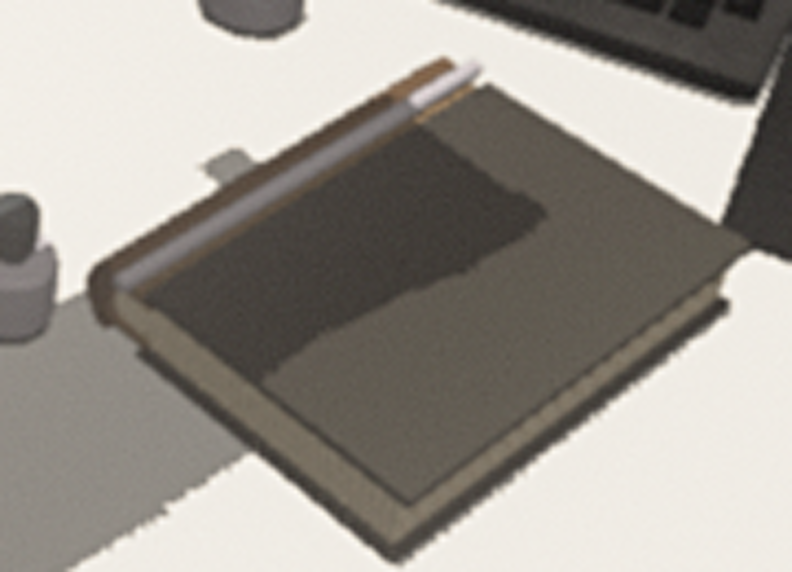

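The rod lies in the groove, between the spine and cover. Its ends overhang evenly: row 58 against the book edge at 65, and row 330 against 323. I'll refine the book's pose from this view.

```bash
python3 - <<'E'
from h import *
import pickle; c=pickle.load(open("w13.pkl","rb")); print(c["obs"]["joint_vel"].round(3))
V=c["color"].max(2).astype(int)
L=[]
for v in range(75,315,5):
    r=V[v,115:185]; g=np.diff(r); i=int(np.argmin(g)); L.append((115+i+1.0,v))
p=ray(c,np.array(L)-[.5,0],.036); d=np.polyfit(p[:,0],p[:,1],1); ang=np.degrees(np.arctan(d[0])); print("fore dir",ang, np.std(p[:,1]-np.polyval(d,p[:,0])))
N=[]
for u in range(140,300,5):
    r=V[55:75,u]; N.append((u,55+int(np.argmin(np.diff(r)))+.5))
F=[]
for u in range(175,220,3):
    r=V[312:335,u]; F.append((u,312+int(np.argmax(np.diff(r)))+.5))
print(N[0],N[-1],F[0],F[-1])
a=np.radians(ang); y=np.array([np.cos(a),np.sin(a),0]); x=np.array([y[1],-y[0],0])
yn=np.median(ray(c,N,.036)@y); yf=np.median(ray(c,F,.036)@y); xf=np.median(p@x); print("len",yf-yn)
sp=ray(c,[[353,75],[351.5,200],[349,300]],.026)@x; print("width",xf-sp)
cx=xf-.078; cy=(yn+yf)/2; print("cen",cx*x+cy*y, "with spine", ((xf+sp.mean())/2*x+cy*y))
R=ray(c,[[325,57.5],[325,330.5]],.0345); print("rod x,y rel", R@x-cx, R@y-cy)
K=ray(c,[[476,342],[386,21]],[.07]); print(K[0], ray(c,[386,21],.058))
E
```

```text
[ 0.     0.046 -0.081 -0.039 -0.     0.001]
fore dir -18.063978652629206 0.00023410994185435832
(140, 63.5) (295, 63.5) (175, 323.5) (217, 323.5)
len 0.2038009161838743
width [0.15471888 0.1554806  0.15509747]
cen [ 0.49871593 -0.29082937  0.        ] with spine [ 0.49857624 -0.29125767  0.        ]
rod x,y rel [-0.0568673  -0.05633679] [-0.10569573  0.10986099]
[ 0.64445021 -0.1570493   0.07      ] [[ 0.41029415 -0.16292481  0.058     ]]
```

```bash
python3 - <<'E'
from h import *
s,r,o=rel([0.4995,0.281,0.13],np.radians(151)); print(s.round(4),r.round(4),o["eef_pos"])
E
```

```text
[0.1791 0.485  0.0082] [-1.2000e-03  1.1000e-03 -1.3804e+00] [ 0.51911608 -0.23559147  0.13859216]
```

```bash
python3 -m crank '{"dr": [[0,0,-0.15],[0,0,-0.3],[0,0,-0.47],[0,0,-0.65],[0,0,-0.83],[0,0,-1.0],[0,0,-1.18],[0,0,-1.36],[0,0,-1.38],[0,0,-1.38]], "travel": [[0.02,0.053,0],[0.04,0.107,0],[0.06,0.16,0],[0.08,0.21,0],[0.10,0.27,0],[0.12,0.32,0],[0.14,0.38,0],[0.16,0.43,0],[0.179,0.485,0.008],[0.179,0.485,0.008]], "hand": [0.04,0.04,0.04,0.04,0.04,0.04,0.04,0.04,0.04,0.04]}'
python3 -m crank '{"dr": [[0,0,0],[0,0,0]], "travel": [[0,0,0],[0,0,0]], "hand": [0.04,0.04]}'
python3 - <<'E'
from h import *
import pickle
c,o=wristcam(); c["obs"]=o; pickle.dump(c,open("w14.pkl","wb")); cv2.imwrite("pics/w14.png",c["color"][:,:,::-1])
s,r,o=rel([0.4995,0.281,0.13],np.radians(151)); print(s.round(4),r.round(4),o["eef_pos"],o["joint_pos"].round(2))
E
```

```text
clock: 15.3
eef_pos: [0.4972, 0.2843, 0.127]
tool_rot: [-0.51, 0.86, 0.0, -0.002]
ft_force: [-0.6, -1.0, 0.4]
grip_width: 0.0396
clock: 15.55
eef_pos: [0.4993, 0.2795, 0.1294]
tool_rot: [-0.506, 0.862, -0.0, -0.001]
ft_force: [-1.5, 0.7, -0.1]
grip_width: 0.0398
[-0.0013  0.0007 -0.0003] [ 0.0002 -0.0007 -0.0027] [0.49950958 0.27952147 0.12973313] [ 0.51  0.42  0.09  1.25 -0.   -0.55]
```

View pics/w14.png

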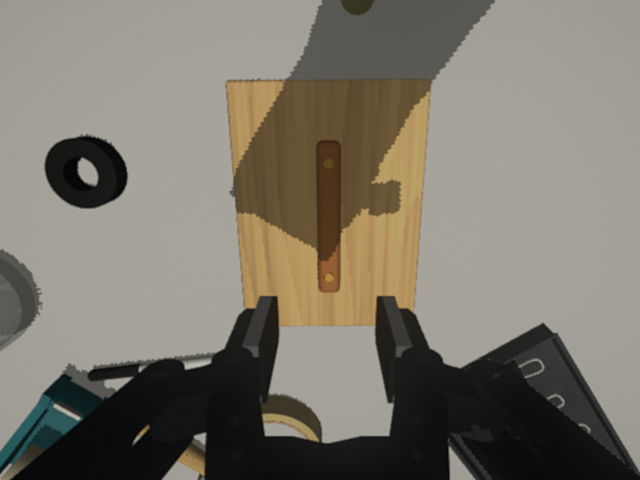

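The board is framed by (227,81), (430,81), (415,326) and (245,325). The bar runs from (329,141) to (329,292).

```bash
python3 - <<'E'
from h import *
import pickle; c=pickle.load(open("w14.pkl","rb"))
w=ray(c,[[226.5,80.5],[430.5,80.5],[415,326],[245,325]],.010); print([round(float(np.linalg.norm(w[i]-w[i-1])),4) for i in range(4)],w.mean(0))
b=ray(c,[[329,140.5],[329,292.5]],.030); print(b,np.linalg.norm(b[0]-b[1]),b.mean(0),np.degrees(np.arctan2(*(b[1]-b[0])[1::-1])))
l=ray(c,[[227,81],[245,325]],.01);r=ray(c,[[430,81],[415,326]],.01)
for k in (l,r): print(np.degrees(np.arctan2(*(k[1]-k[0])[1::-1])))
s,r,o=rel([*(w.mean(0)[:2]+b.mean(0)[:2])/2,0.0],np.radians(151)); print(s.round(4),r.round(4),o["eef_pos"])
E
```

```text
[0.2022, 0.1475, 0.2034, 0.1513] [0.49905634 0.28218959 0.01      ]
[[0.4698883  0.22882773 0.03      ]
 [0.52787942 0.33319403 0.03      ]] 0.11939553911710866 [0.49888386 0.28101088 0.03      ] 60.94126945773462
60.671571393618535
61.936408181689046
[-0.0016  0.0015  0.1297] [ 0.0002 -0.0007 -0.0027] [0.49950958 0.27952147 0.12973313]
```

```bash
python3 -m crank '{"dr": [[0,0,-0.002],[0,0,-0.002],[0,0,-0.002],[0,0,-0.002],[0,0,-0.002],[0,0,-0.002],[0,0,-0.002],[0,0,-0.002]], "travel": [[-0.0016,0.0015,0.06],[-0.0016,0.0015,0.11],[-0.0016,0.0015,0.14],[-0.0016,0.0015,0.14],[-0.0016,0.0015,0.15],[-0.0016,0.0015,0.156],[-0.0016,0.0015,0.156],[-0.0016,0.0015,0.156]], "hand": [0.04,0.04,0.04,0.04,0.04,0.04,0.04,0.04]}'
python3 - <<'E'
from h import *
import pickle
c,o=wristcam(); cv2.imwrite("pics/w15.png",c["color"][:,:,::-1])
s,r,o=rel([0.499,0.2814,-0.026],np.radians(151)); print(s.round(4),r.round(4),o["eef_pos"],o["ft_force"])
E
```

```text
clock: 16.6
eef_pos: [0.4993, 0.2836, -0.0255]
tool_rot: [-0.508, 0.861, -0.0, 0.001]
ft_force: [-0.6, 0.4, -1.1]
grip_width: 0.0398
[ 0.002  -0.0008  0.0004] [-0.0006  0.001   0.0017] [ 0.49927981  0.28355043 -0.0255819 ] [0.04167757 0.22490077 0.5013945 ]
```

View pics/w15.png

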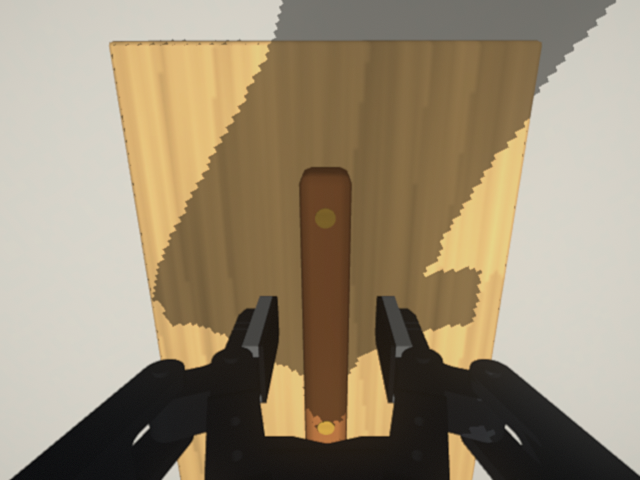

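```bash
python3 -m crank '{"dr": [[0,0,0],[0,0,0],[0,0,0],[0,0,0],[0,0,0],[0,0,0],[0,0,0],[0,0,0],[0,0,0],[0,0,0]], "travel": [[0.0015,0,0],[0.0015,0,0],[0.0015,0,0],[0.0015,0,0],[0.0015,0,-0.015],[0.0015,0,-0.05],[0.0015,0,-0.10],[0.0015,0,-0.15],[0.0015,0,-0.15],[0.0015,0,-0.15]], "hand": [0,0,0,0,0,0,0,0,0,0]}'
python3 - <<'E'
from h import *
import pickle
c,o=wristcam(); c["obs"]=o; pickle.dump(c,open("w16.pkl","wb")); cv2.imwrite("pics/w16.png",c["color"][:,:,::-1])
print(o["eef_pos"],o["ft_force"],o["ft_torque"],o["grip_width"])
E
```

```text
clock: 17.9
eef_pos: [0.4974, 0.2816, 0.1233]
tool_rot: [-0.508, 0.861, 0.0, -0.001]
ft_force: [-0.2, -0.5, -2.6]
grip_width: 0.0164
[0.49744609 0.28161174 0.12328516] [-0.17703794 -0.49145769 -2.58585686] [ 0.02067497 -0.03606487 -0.03508924] 0.01644843648559917
```

View pics/w16.png

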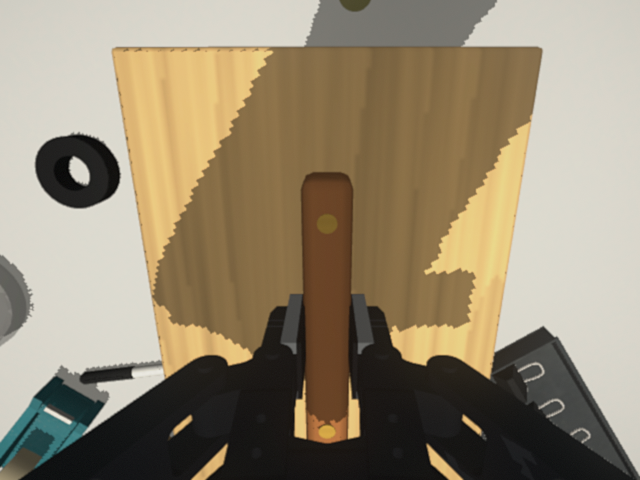

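```bash
python3 - <<'E'
from h import *
import pickle; c=pickle.load(open("w16.pkl","rb")); T=c["T_tool_cam"]
def tp(uv,z):
    d=T[:3,:3]@np.linalg.solve(c["K"],[*uv,1]); return T[:3,3]+(z-T[2,3])/d[2]*d
for z in (-.0356,-.034):
  for uv in [(112.5,47),(541.5,47),(327,172.5),(160,350),(498,350)]: print(z,uv,tp(uv,z).round(4), tp(uv,z-.02).round(4))
s,r,o=rel([0.4990,-0.2905,0.16],np.radians(71.95)); print(s.round(4),r.round(4),o["eef_pos"])
E
```

```text
-0.0356 (112.5, 47) [ 0.1013 -0.0739 -0.0356] [ 0.0988 -0.0639 -0.0556]
-0.0356 (541.5, 47) [ 0.1013  0.0727 -0.0356] [ 0.0987  0.0627 -0.0556]
-0.0356 (327, 172.5) [ 0.0584 -0.0006 -0.0356] [ 0.0617 -0.0006 -0.0556]
-0.0356 (160, 350) [-0.0202 -0.0745 -0.0356] [-0.0061 -0.0644 -0.0556]
-0.0356 (498, 350) [-0.0202  0.075  -0.0356] [-0.0061  0.0646 -0.0556]
-0.034 (112.5, 47) [ 0.1015 -0.0747 -0.034 ] [ 0.099  -0.0647 -0.054 ]
-0.034 (541.5, 47) [ 0.1015  0.0735 -0.034 ] [ 0.099   0.0635 -0.054 ]
-0.034 (327, 172.5) [ 0.0581 -0.0006 -0.034 ] [ 0.0614 -0.0006 -0.054 ]
-0.034 (160, 350) [-0.0213 -0.0753 -0.034 ] [-0.0072 -0.0652 -0.054 ]
-0.034 (498, 350) [-0.0214  0.0758 -0.034 ] [-0.0073  0.0655 -0.054 ]
[ 0.4995 -0.2782 -0.0368] [-4.0000e-04 -3.6000e-03  1.3812e+00] [0.49683463 0.28123574 0.12225877]
```

```bash
python3 -m crank '{"dr": [[0,0,0.05],[0,0,0.2],[0,0,0.35],[0,0,0.5],[0,0,0.68],[0,0,0.85],[0,0,1.03],[0,0,1.2],[0,0,1.38],[0,0,1.381]], "travel": [[0.02,-0.011,-0.037],[0.07,-0.039,-0.037],[0.12,-0.067,-0.037],[0.175,-0.098,-0.037],[0.23,-0.128,-0.037],[0.285,-0.159,-0.037],[0.34,-0.19,-0.037],[0.40,-0.223,-0.037],[0.455,-0.254,-0.037],[0.4995,-0.278,-0.037]], "hand": [0,0,0,0,0,0,0,0,0,0]}'
python3 -m crank '{"dr": [[0,0,0],[0,0,0],[0,0,0],[0,0,0]], "travel": [[0,0,0],[0,0,0],[0,0,0],[0,0,0]], "hand": [0,0,0,0]}'
python3 - <<'E'
from h import *
s,r,o=rel([0.4990,-0.2905,0.065],np.radians(71.95)); print(s.round(4),r.round(4),o["eef_pos"],o["grip_width"],o["joint_vel"].round(3))
E
```

```text
clock: 19.2
eef_pos: [0.4985, -0.2911, 0.1583]
tool_rot: [0.157, 0.988, 0.001, -0.002]
ft_force: [0.6, 0.6, -2.2]
grip_width: 0.0161
clock: 19.7
eef_pos: [0.5002, -0.2882, 0.1608]
tool_rot: [0.156, 0.988, 0.0, -0.0]
ft_force: [0.0, -0.6, -3.5]
grip_width: 0.0161
[ 0.0004 -0.0025  0.0958] [ 0.0001 -0.0004  0.0025] [ 0.50020644 -0.28824949  0.16079938] 0.016141869080795575 [-0.003 -0.003  0.007  0.001 -0.002 -0.001]
```

Lowering to leave about 50 mm of clearance, then comparing the board and book edges from the top and scene cameras.

```bash
python3 -m crank '{"dr": [[0,0,0.002],[0,0,0.002],[0,0,0.002],[0,0,0.002],[0,0,0.002],[0,0,0.002]], "travel": [[0,-0.002,0.03],[0,-0.002,0.07],[0,-0.002,0.11],[0,-0.002,0.13],[0,-0.002,0.13],[0,-0.002,0.13]], "hand": [0,0,0,0,0,0]}'
python3 - <<'E'
from h import *
import pickle
c,o=wristcam(); c["obs"]=o; pickle.dump(c,open("w17.pkl","wb")); cv2.imwrite("pics/w17.png",c["color"][:,:,::-1])
s,r,o=rel([0.4990,-0.2905,0.0114],np.radians(71.95)); print(s.round(4),r.round(4),o["eef_pos"],o["ft_force"],o["joint_vel"].round(3))
c=eyes.camera("top"); cv2.imwrite("pics/t17.png",cv2.resize(c["color"][150:320,380:560][:,:,::-1],None,fx=3.5,fy=3.5,interpolation=cv2.INTER_CUBIC))
c=eyes.camera("scene"); cv2.imwrite("pics/s17.png",cv2.resize(c["color"][220:390,360:590][:,:,::-1],None,fx=3.4,fy=3.4,interpolation=cv2.INTER_CUBIC))
E
```

```text
clock: 20.45
eef_pos: [0.5005, -0.2916, 0.0321]
tool_rot: [0.157, 0.988, -0.0, 0.001]
ft_force: [0.6, -0.1, -2.8]
grip_width: 0.0168
[0.0022 0.0008 0.0211] [-0.0007  0.0031 -0.001 ] [ 0.50077967 -0.29195766  0.03250765] [ 0.26722205  0.63611897 -1.60016128] [-0.004 -0.005  0.005 -0.002 -0.     0.   ]
```

View pics/w17.png

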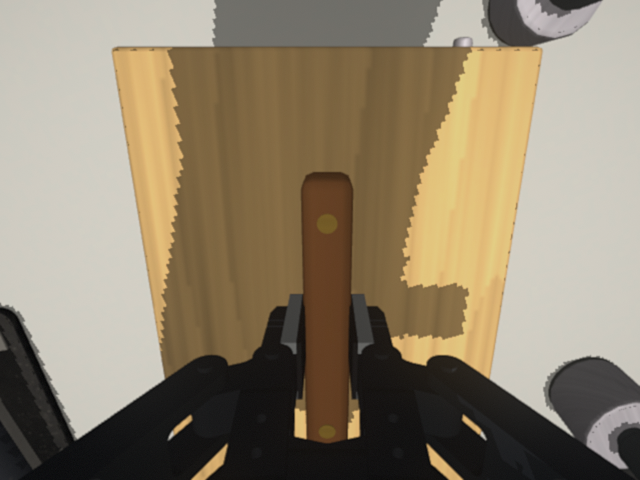

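View pics/s17.png

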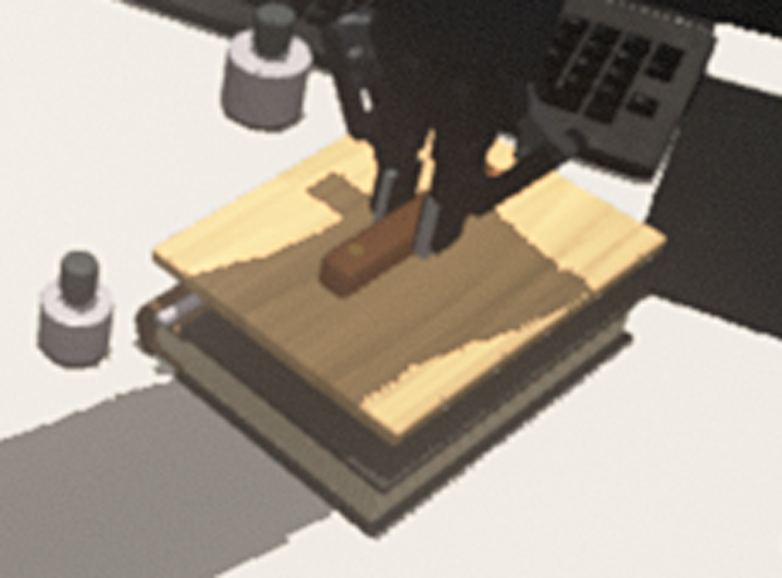

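```bash
python3 - <<'E'
from h import *
c=eyes.camera("scene"); zt=bot.get_obs()["eef_pos"][2]; print(zt)
im=c["color"]
cv2.imwrite("pics/s17b.png",cv2.resize(cv2.convertScaleAbs(im[330:385,440:500],alpha=1.8,beta=20)[:,:,::-1],None,fx=9,fy=9,interpolation=cv2.INTER_CUBIC))
cv2.imwrite("pics/s17c.png",cv2.resize(cv2.convertScaleAbs(im[275:330,520:570],alpha=1.8,beta=20)[:,:,::-1],None,fx=9,fy=9,interpolation=cv2.INTER_CUBIC))
E
```

```text
0.03226583833073129
```

View pics/s17b.png

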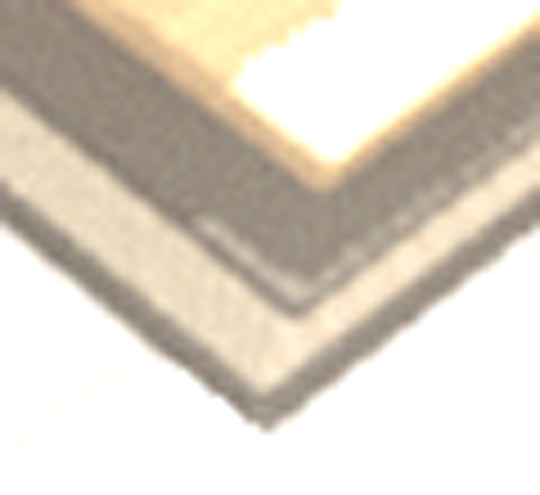

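View pics/s17c.png

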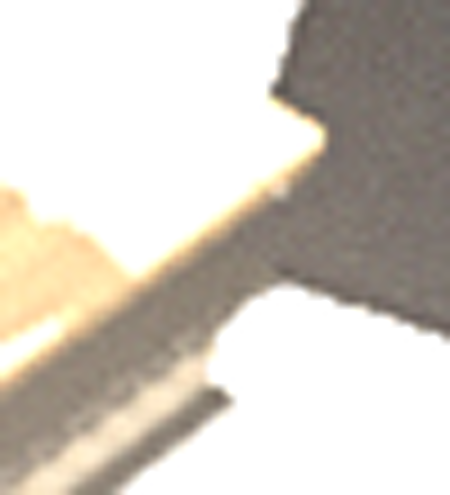

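```bash
python3 - <<'E'
from h import *
c=eyes.camera("scene"); zt=.0323
a=np.radians(-18.05); y=np.array([np.cos(a),np.sin(a),0]); x=np.array([y[1],-y[0],0])
b=ray(c,[476.3,350.8],zt+.0256)[0]; k=ray(c,[473.1,362.2],.036)[0]; k0=ray(c,[469.6,377.3],0)[0]
print("near corner board",b@x,b@y," book top",k@x,k@y," book base",k0@x,k0@y)
b2=ray(c,[556.1,290.6],zt+.0356)[0]; k2=ray(c,[545.5,319.4],.001)[0]; print("far",b2@x,b2@y,k2@x,k2@y)
o=bot.get_obs(); print("tcp",o["eef_pos"]@x,o["eef_pos"]@y)
E
```

```text
near corner board 0.19680470346810988 0.4677154227835949  book top 0.1985289202835676 0.46439123821035316  book base 0.19924982727739446 0.4651618532108439
far 0.19848560042782692 0.6676024646620429 0.19961435063343308 0.6669510382558679
tcp 0.12267073092832806 0.5660330080988661
```

```bash
python3 -m crank '{"dr": [[0,0,0],[0,0,0],[0,0,0],[0,0,0],[0,0,0]], "travel": [[0.0017,0.0013,0.005],[0.0017,0.0013,0.012],[0.0017,0.0013,0.016],[0.0017,0.0013,0.016],[0.0017,0.0013,0.016]], "hand": [0,0,0,0,0]}'
python3 - <<'E'
from h import *
a=np.radians(-18.05); y=np.array([np.cos(a),np.sin(a),0]); x=np.array([y[1],-y[0],0])
s,r,o=rel([0.4990,-0.2905,0.0114],np.radians(71.95)); print(s.round(4),r.round(4),o["eef_pos"],o["ft_force"]); print("tcp",o["eef_pos"]@x,o["eef_pos"]@y)
E
```

```text
clock: 21.32
eef_pos: [0.4982, -0.2899, 0.0148]
tool_rot: [0.158, 0.987, 0.0, 0.0]
ft_force: [-1.0, -0.9, -3.7]
grip_width: 0.0164
[-0.0009 -0.0003  0.0034] [ 0.      0.     -0.0018] [ 0.49824304 -0.28990995  0.01476303] [-0.95666974 -0.88127906 -3.73687439]
tcp 0.12126343897498865 0.5635504264144992
```

```bash
python3 -m crank '{"dr": [[0,0,-0.002],[0,0,-0.002],[0,0,-0.002],[0,0,-0.002]], "travel": [[-0.0005,0,0.0015],[-0.0005,0,0.0028],[-0.0005,0,0.0028],[-0.0005,0,0.0028]], "hand": [0,0,0,0]}'
python3 - <<'E'
from h import *
o=bot.get_obs(); c=eyes.camera("scene"); cv2.imwrite("pics/s18.png",cv2.resize(c["color"][230:390,370:590][:,:,::-1],None,fx=3.6,fy=3.6,interpolation=cv2.INTER_CUBIC))
E
```

```text
clock: 21.82
eef_pos: [0.499, -0.2901, 0.0126]
tool_rot: [0.157, 0.988, -0.0, 0.0]
ft_force: [-0.3, -0.3, 3.0]
grip_width: 0.0167
```

View pics/s18.png

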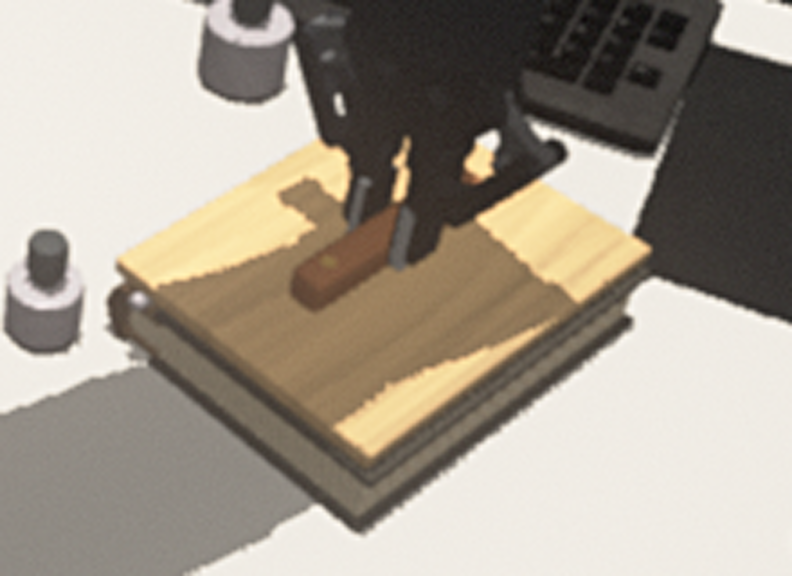

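The board is in contact: the vertical force went from -3.7 N to +3 N. It looks aligned, so I'm releasing it.

```bash
python3 -m crank '{"dr": [[0,0,0],[0,0,0],[0,0,0],[0,0,0],[0,0,0],[0,0,0],[0,0,0],[0,0,0],[0,0,0],[0,0,0]], "travel": [[0,0,0],[0,0,0],[0,0,0],[0,0,0],[0,0,-0.005],[0,0,-0.03],[0,0,-0.07],[0,0,-0.12],[0,0,-0.15],[0,0,-0.15]], "hand": [0.02,0.025,0.03,0.035,0.04,0.04,0.04,0.04,0.04,0.04]}'
python3 -m crank '{"dr": [[0,0,0],[0,0,0]], "travel": [[0,0,0],[0,0,0]], "hand": [0.04,0.04]}'
python3 - <<'E'
from h import *
import pickle
c,o=wristcam(); c["obs"]=o; pickle.dump(c,open("w19.pkl","wb")); cv2.imwrite("pics/w19.png",c["color"][:,:,::-1]); print(o["eef_pos"])
c=eyes.camera("scene"); cv2.imwrite("pics/s19.png",cv2.resize(c["color"][230:390,370:590][:,:,::-1],None,fx=3.6,fy=3.6,interpolation=cv2.INTER_CUBIC))
E
```

```text
clock: 23.12
eef_pos: [0.5006, -0.2912, 0.1657]
tool_rot: [0.157, 0.988, -0.001, 0.003]
ft_force: [0.3, -0.0, -0.6]
grip_width: 0.0403
clock: 23.38
eef_pos: [0.4976, -0.2894, 0.1603]
tool_rot: [0.157, 0.988, 0.001, -0.002]
ft_force: [-0.1, 0.7, -0.5]
grip_width: 0.0403
[ 0.49763951 -0.28943012  0.1603131 ]
```

View pics/w19.png

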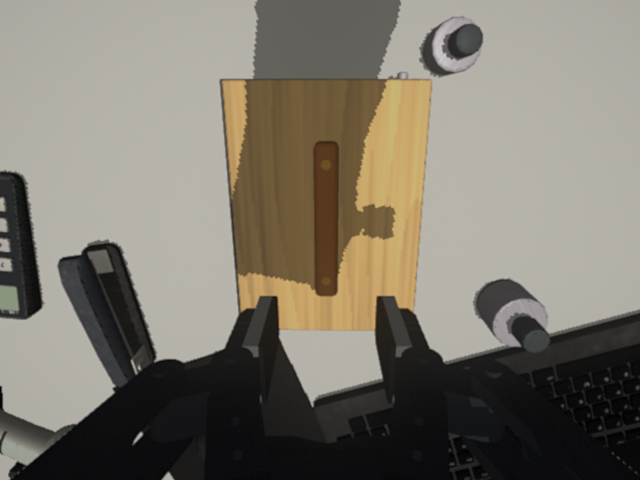

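View pics/s19.png

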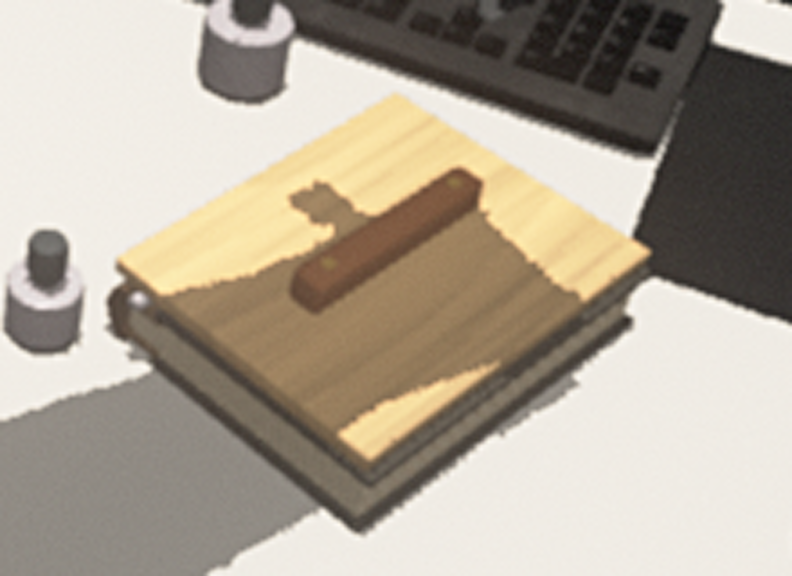

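The board lies on the book in line with it, with the rod's near end showing at (403,75). In this view the large weight's knob is near (536,334) and the small one's near (466,40).

```bash
python3 - <<'E'
from h import *
import pickle; c=pickle.load(open("w19.pkl","rb")); im=c["color"]
a=np.radians(-18.05); y=np.array([np.cos(a),np.sin(a),0]); x=np.array([y[1],-y[0],0])
w=ray(c,[[220.5,79.5],[432,79.5],[414.5,330.5],[240,330.5]],.047); print([round(float(np.linalg.norm(w[i]-w[i-1])),4) for i in range(4)],w.mean(0)); print("rot",[np.degrees(np.arctan2(*(w[j]-w[i])[1::-1])).round(2) for i,j in ((0,3),(1,2))])
b=ray(c,[[326.5,141.5],[326,295.5]],.067); print("bar",b.mean(0),np.linalg.norm(b[0]-b[1]),np.degrees(np.arctan2(*(b[1]-b[0])[1::-1])))
V=im.max(2)
for n,box,z in (("L",(505,310,560,360),.07),("S",(440,15,490,62),.058)):
    m=np.zeros(V.shape,bool); m[box[1]:box[3],box[0]:box[2]]=V[box[1]:box[3],box[0]:box[2]]<85
    for k in cnts(m,40):
        e=cv2.fitEllipse(k); print(n,e,ray(c,e[0],z)[0])
cv2.imwrite("pics/w19c.png",cv2.resize(im[265:365,460:570][:,:,::-1],None,fx=5,fy=5,interpolation=cv2.INTER_CUBIC))
cv2.imwrite("pics/w19d.png",cv2.resize(im[0:90,390:500][:,:,::-1],None,fx=5,fy=5,interpolation=cv2.INTER_CUBIC))
E
```

```text
[0.2041, 0.1498, 0.2042, 0.1527] [ 0.50069739 -0.29072442  0.047     ]
rot [np.float64(-18.25), np.float64(-17.43)]
bar [ 0.49899879 -0.29066     0.067     ] 0.11866409767144934 -18.263330758006415
L ((531.3291015625, 341.03106689453125), (46.00489807128906, 57.1448860168457), 107.81594848632812) [ 0.64512185 -0.16242904  0.07      ]
S ((464.1914978027344, 40.99645233154297), (28.8227596282959, 38.19951629638672), 50.73948287963867) [ 0.40992637 -0.16541124  0.058     ]
```

View pics/w19c.png

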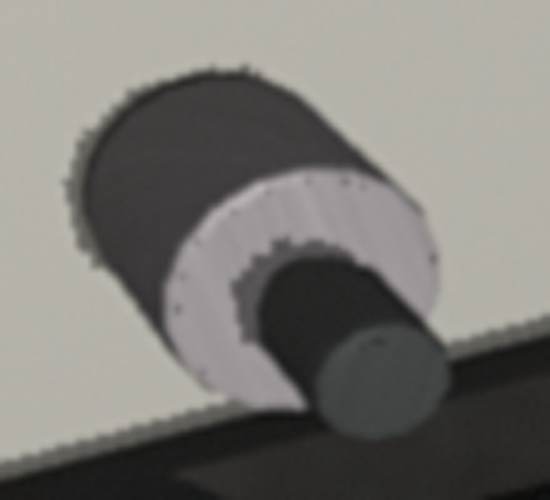

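View pics/w19d.png

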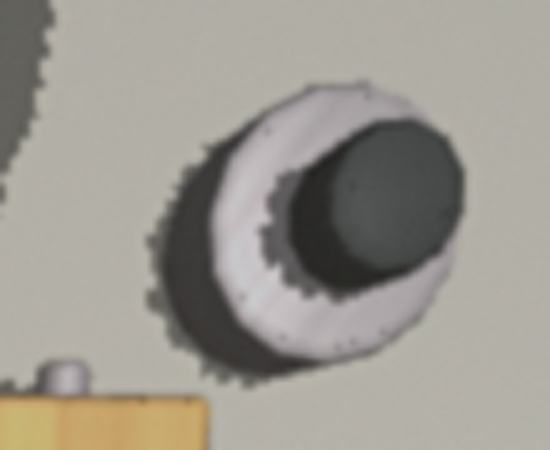

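```bash
python3 - <<'E'
from h import *
import pickle; c=pickle.load(open("w19.pkl","rb"))
print(ray(c,[536.4,341],.07)[0],ray(c,[469.4,39],.058)[0])
s,r,o=rel([0.63,-0.158,0.11],np.radians(72)); print(s.round(4),r.round(4),o["eef_pos"])
E
```

```text
[ 0.64637791 -0.15849165  0.07      ] [ 0.40981908 -0.16189146  0.058     ]
[-0.0851  0.166   0.0504] [ 0.0006 -0.0028 -0.0007] [ 0.49783669 -0.28957156  0.16053671]
```

```bash
python3 -m crank '{"dr": [[0,0,0],[0,0,0],[0,0,0],[0,0,0],[0,0,0],[0,0,0],[0,0,0]], "travel": [[-0.025,0.05,0],[-0.05,0.1,0],[-0.075,0.15,0.02],[-0.085,0.166,0.05],[-0.085,0.166,0.05],[-0.085,0.166,0.05],[-0.085,0.166,0.05]], "hand": [0.045,0.045,0.045,0.045,0.045,0.045,0.045]}'
python3 - <<'E'
from h import *
import pickle
c,o=wristcam(); c["obs"]=o; pickle.dump(c,open("w20.pkl","wb")); cv2.imwrite("pics/w20.png",c["color"][:,:,::-1]); print(o["eef_pos"],o["joint_vel"].round(3))
E
```

```text
clock: 24.35
eef_pos: [0.631, -0.1599, 0.1137]
tool_rot: [0.158, 0.988, -0.0, 0.001]
ft_force: [0.0, -0.6, 0.4]
grip_width: 0.0452
[ 0.63102234 -0.1598661   0.11370008] [-0.003 -0.005  0.002 -0.003  0.001  0.001]
```

View pics/w20.png

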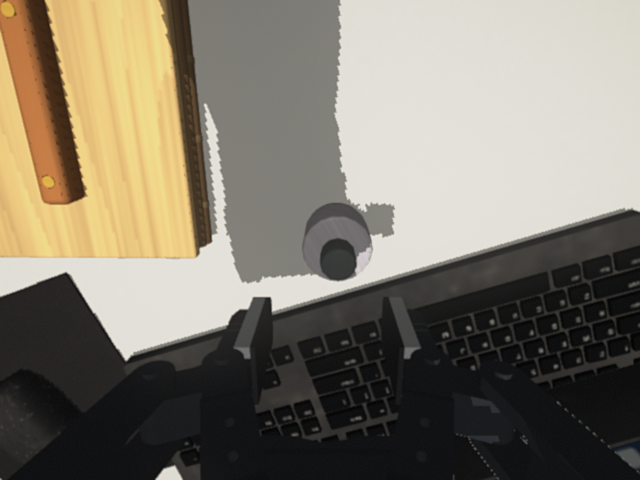

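The bright steel weight at (338,243) has its knob top at (340,263). It is steel and the larger of the two.

```bash
python3 - <<'E'
from h import *
import pickle; c=pickle.load(open("w20.pkl","rb"))
im=c["color"]; cv2.imwrite("pics/w20c.png",cv2.resize(cv2.convertScaleAbs(im[190:290,290:390],alpha=1.5,beta=10)[:,:,::-1],None,fx=5.5,fy=5.5,interpolation=cv2.INTER_CUBIC))
E
```

```text
(no output)
```

View pics/w20c.png

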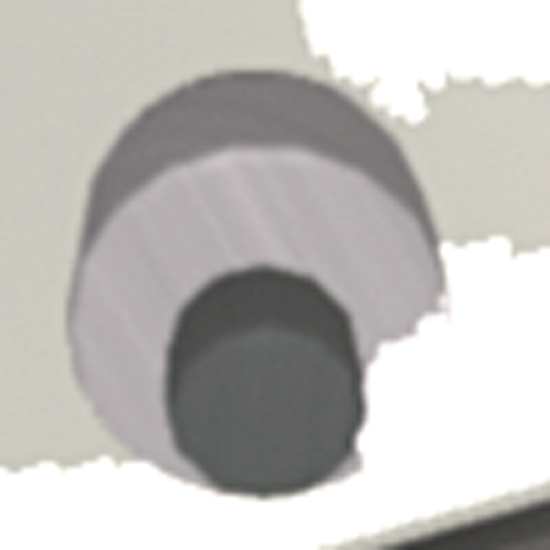

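```bash
python3 - <<'E'
from h import *
import pickle; c=pickle.load(open("w20.pkl","rb"))
p=ray(c,[338.4,264.9],.07)[0]; print(p)
s,r,o=rel([p[0],p[1],0.009],np.radians(72)); print(s.round(4),r.round(4),o["eef_pos"])
E
```

```text
[ 0.64668029 -0.15774903  0.07      ]
[-0.0139  0.0069  0.1048] [ 0.      0.0026 -0.0024] [ 0.6310862  -0.15985896  0.11377752]
```

```bash
python3 -m crank '{"dr": [[0,0,0],[0,0,0],[0,0,0],[0,0,0],[0,0,0],[0,0,0]], "travel": [[-0.0139,0.0066,0],[-0.0139,0.0066,0.04],[-0.0139,0.0066,0.08],[-0.0139,0.0066,0.09],[-0.0139,0.0066,0.09],[-0.0139,0.0066,0.09]], "hand": [0.045,0.045,0.045,0.045,0.045,0.045]}'
python3 - <<'E'
from h import *
c,o=wristcam(); cv2.imwrite("pics/w21.png",c["color"][:,:,::-1])
s,r,o=rel([0.6467,-0.1577,0.009],np.radians(72)); print(s.round(4),r.round(4),o["eef_pos"])
c=eyes.camera("scene"); cv2.imwrite("pics/s21.png",cv2.resize(c["color"][180:290,370:520][:,:,::-1],None,fx=5,fy=5,interpolation=cv2.INTER_CUBIC))
E
```

```text
clock: 25.15
eef_pos: [0.6478, -0.1572, 0.0245]
tool_rot: [0.157, 0.988, -0.0, 0.002]
ft_force: [0.3, 0.5, 0.2]
grip_width: 0.0448
[ 0.001  -0.0009  0.0155] [ 0.0003  0.0043 -0.0009] [ 0.64784563 -0.1571247   0.02454567]
```

View pics/w21.png

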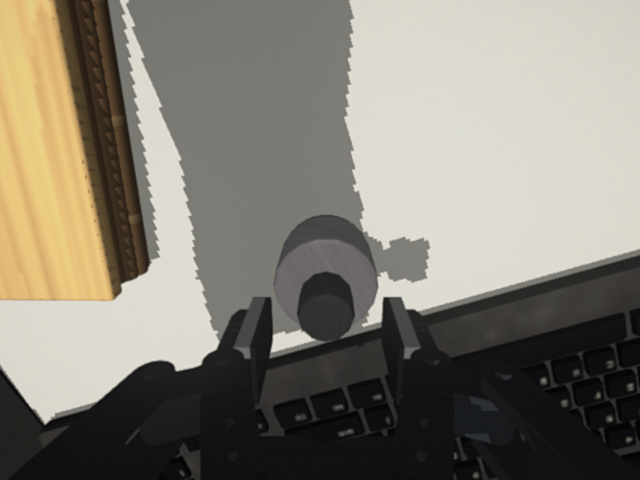

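View pics/s21.png

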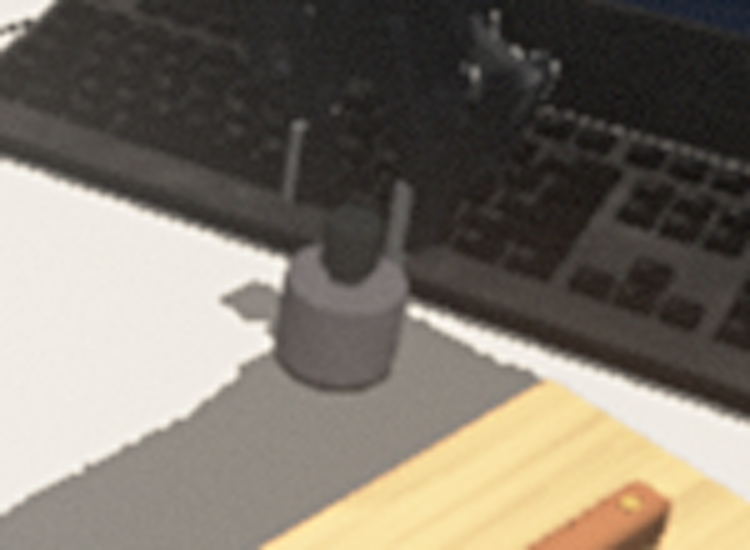

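```bash
python3 -m crank '{"dr": [[0,0,0],[0,0,0],[0,0,0],[0,0,0],[0,0,0],[0,0,0],[0,0,0],[0,0,0]], "travel": [[0,-0.0005,0.01],[0,-0.0005,0.0145],[0,-0.0005,0.0145],[0,-0.0005,0.0145],[0,-0.0005,0.0145],[0,-0.0005,0.0145],[0,-0.0005,0.0145],[0,-0.0005,0.0145]], "hand": [0.045,0.045,0.045,0,0,0,0,0]}'
python3 -m crank '{"dr": [[0,0,0],[0,0,0],[0,0,0],[0,0,0],[0,0,0],[0,0,0]], "travel": [[0,0,-0.01],[0,0,-0.04],[0,0,-0.09],[0,0,-0.13],[0,0,-0.13],[0,0,-0.13]], "hand": [0,0,0,0,0,0]}'
python3 - <<'E'
from h import *
import pickle
c,o=wristcam(); c["obs"]=o; pickle.dump(c,open("w22.pkl","wb")); cv2.imwrite("pics/w22.png",c["color"][:,:,::-1]); print(o["eef_pos"],o["joint_vel"].round(3))
c=eyes.camera("scene"); cv2.imwrite("pics/s22.png",cv2.resize(c["color"][130:350,370:590][:,:,::-1],None,fx=2.7,fy=2.7,interpolation=cv2.INTER_CUBIC))
E
```

```text
clock: 26.25
eef_pos: [0.6461, -0.1572, 0.0078]
tool_rot: [0.157, 0.988, -0.0, 0.0]
ft_force: [0.4, -1.4, 1.7]
grip_width: 0.0218
clock: 27.0
eef_pos: [0.6443, -0.1564, 0.1347]
tool_rot: [0.157, 0.988, 0.0, -0.002]
ft_force: [-0.7, -0.5, -8.4]
grip_width: 0.022
[ 0.6442938  -0.15642985  0.13469435] [-0.     0.024 -0.027  0.004 -0.     0.   ]
```

View pics/w22.png

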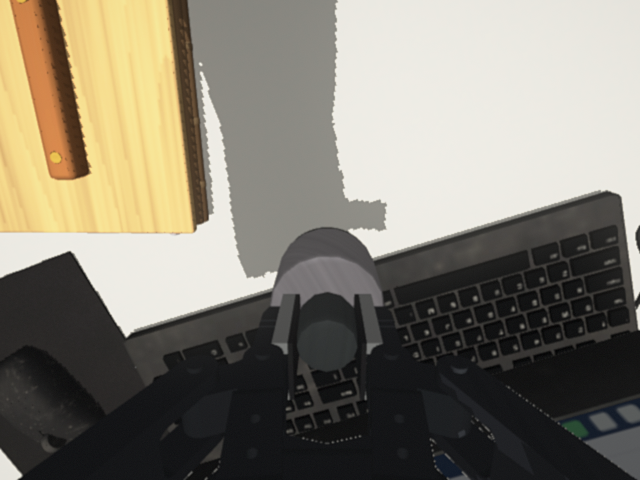

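View pics/s22.png

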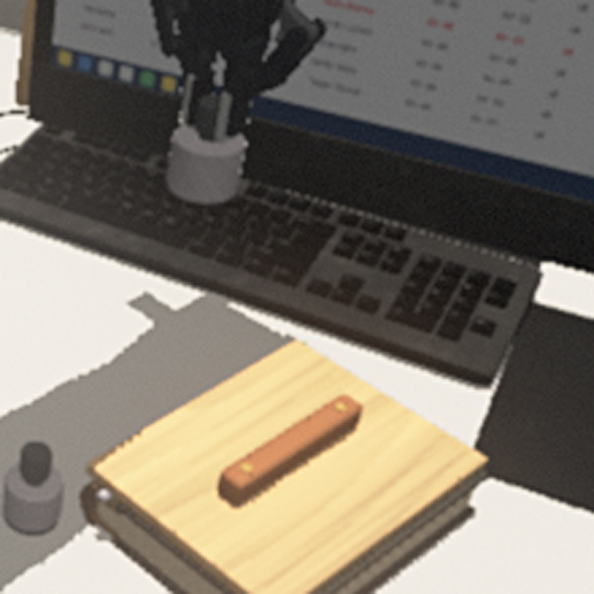

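```bash
python3 - <<'E'
from h import *
s,r,o=rel([0.5131,-0.2489,0.12],np.radians(72)); print(s.round(4),r.round(4),o["eef_pos"])
E
```

```text
[ 0.0954 -0.1284  0.0144] [-0.0004 -0.0069 -0.0006] [ 0.64365207 -0.15637073  0.1336452 ]
```

```bash
python3 -m crank '{"dr": [[0,0,0],[0,0,0],[0,0,0],[0,0,0],[0,0,0],[0,0,0],[0,0,0],[0,0,0],[0,0,0]], "travel": [[0.025,-0.034,0],[0.055,-0.074,0],[0.08,-0.108,0],[0.095,-0.128,0.014],[0.095,-0.128,0.03],[0.095,-0.128,0.055],[0.095,-0.128,0.055],[0.095,-0.128,0.055],[0.095,-0.128,0.055]], "hand": [0,0,0,0,0,0,0,0,0]}'
python3 - <<'E'
from h import *
import pickle
c,o=wristcam(); c["obs"]=o; pickle.dump(c,open("w23.pkl","wb")); cv2.imwrite("pics/w23.png",c["color"][:,:,::-1]); 
s,r,o=rel([0.5131,-0.2489,0.0556],np.radians(72)); print(s.round(4),r.round(4),o["eef_pos"],o["joint_vel"].round(3))
c=eyes.camera("scene"); cv2.imwrite("pics/s23.png",cv2.resize(c["color"][180:370,370:590][:,:,::-1],None,fx=3,fy=3,interpolation=cv2.INTER_CUBIC))
E
```

```text
clock: 28.22
eef_pos: [0.5171, -0.2494, 0.0834]
tool_rot: [0.156, 0.988, -0.0, 0.001]
ft_force: [0.2, 0.4, -7.8]
grip_width: 0.0221
[ 0.004  -0.0007  0.0279] [-0.0002  0.0021 -0.0002] [ 0.51702279 -0.24942983  0.08349718] [-0.003 -0.003 -0.005  0.    -0.    -0.   ]
```

View pics/w23.png

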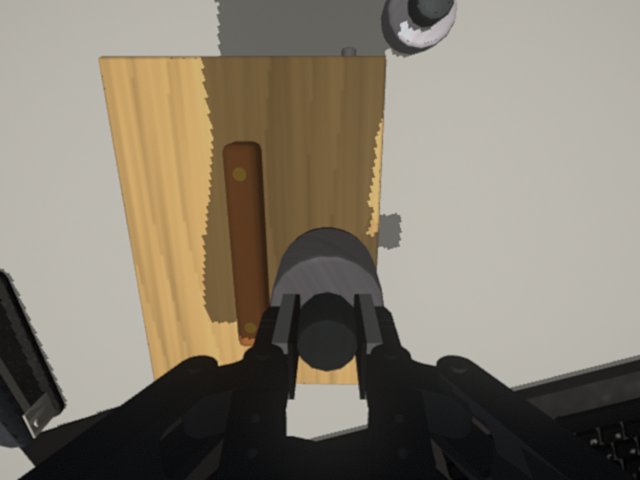

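View pics/s23.png

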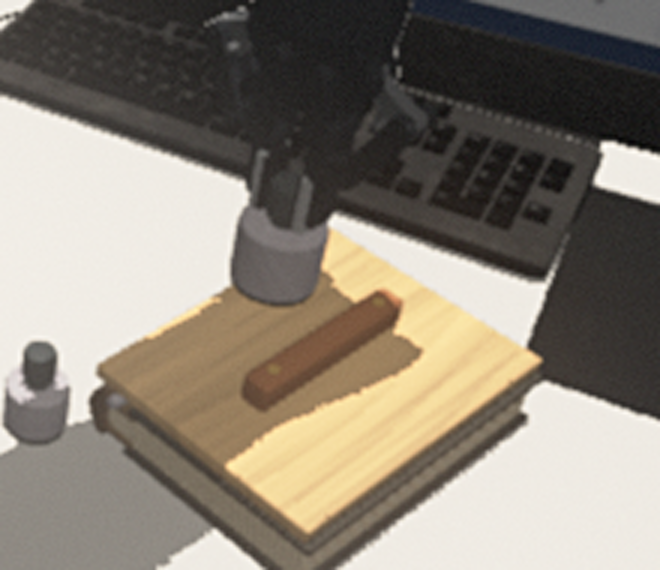

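```bash
python3 -m crank '{"dr": [[0,0,0],[0,0,0],[0,0,0],[0,0,0],[0,0,0],[0,0,0]], "travel": [[0.003,-0.0007,0.01],[0.003,-0.0007,0.02],[0.003,-0.0007,0.024],[0.003,-0.0007,0.024],[0.003,-0.0007,0.024],[0.003,-0.0007,0.024]], "hand": [0,0,0,0,0,0]}'
python3 - <<'E'
from h import *
s,r,o=rel([0.5131,-0.2489,0.0556],np.radians(72)); print(s.round(4),r.round(4),o["eef_pos"],o["ft_force"])
E
```

```text
clock: 29.08
eef_pos: [0.5133, -0.2492, 0.0589]
tool_rot: [0.157, 0.988, -0.0, 0.0]
ft_force: [0.6, 0.7, -7.1]
grip_width: 0.0221
[0.0003 0.0002 0.0033] [-0.0001  0.0009 -0.0006] [ 0.51333178 -0.24919669  0.05890838] [ 0.61996477  0.718006   -7.05946291]
```

```bash
python3 -m crank '{"dr": [[0,0,0],[0,0,0],[0,0,0]], "travel": [[0,0,0.002],[0,0,0.003],[0,0,0.003]], "hand": [0,0,0]}'
python3 -m crank '{"dr": [[0,0,0],[0,0,0]], "travel": [[0,0,0.001],[0,0,0.001]], "hand": [0,0]}'
```

```text
clock: 29.45
eef_pos: [0.5134, -0.2493, 0.0563]
tool_rot: [0.157, 0.988, -0.0, 0.001]
ft_force: [-1.4, -1.0, -1.4]
grip_width: 0.0224
clock: 29.7
eef_pos: [0.5136, -0.2495, 0.0561]
tool_rot: [0.157, 0.988, -0.0, 0.001]
ft_force: [-1.4, -0.7, 5.9]
grip_width: 0.0221
```

```bash
python3 -m crank '{"dr": [[0,0,0],[0,0,0],[0,0,0],[0,0,0],[0,0,0],[0,0,0],[0,0,0],[0,0,0],[0,0,0]], "travel": [[0,0,-0.001],[0,0,-0.001],[0,0,-0.001],[0,0,-0.001],[0,0,-0.003],[0,0,-0.02],[0,0,-0.06],[0,0,-0.11],[0,0,-0.11]], "hand": [0,0.026,0.032,0.04,0.045,0.045,0.045,0.045,0.045]}'
python3 - <<'E'
from h import *
import pickle
c,o=wristcam(); c["obs"]=o; pickle.dump(c,open("w24.pkl","wb")); cv2.imwrite("pics/w24.png",c["color"][:,:,::-1]); print(o["eef_pos"])
c=eyes.camera("scene"); cv2.imwrite("pics/s24.png",cv2.resize(c["color"][180:390,340:590][:,:,::-1],None,fx=3,fy=2.8,interpolation=cv2.INTER_CUBIC))
E
```

```text
clock: 30.82
eef_pos: [0.5161, -0.2505, 0.1697]
tool_rot: [0.157, 0.988, -0.001, 0.005]
ft_force: [-0.2, -0.5, 0.1]
grip_width: 0.0454
[ 0.51609831 -0.25054419  0.16972503]
```

View pics/w24.png

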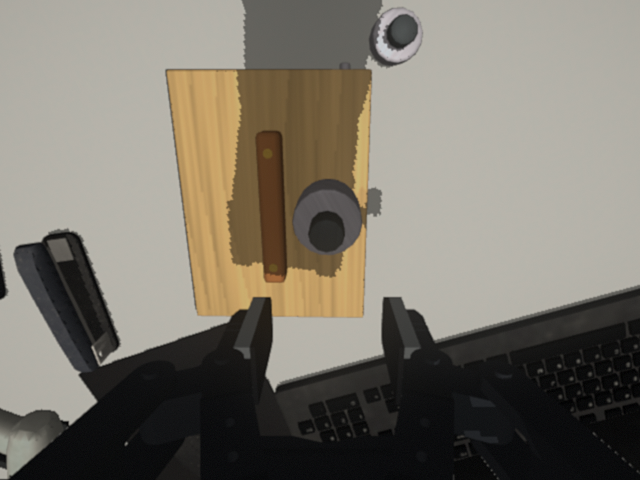

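View pics/s24.png

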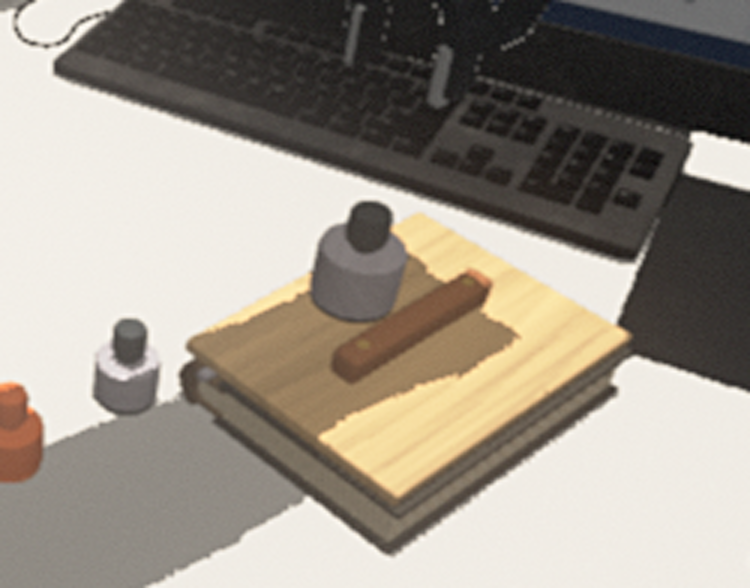

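The large weight stands between the bar and the spine edge, about midway along. For the small weight I'll turn the jaws to 30° so the fingers stay clear of the rod end and board corner.

```bash
python3 - <<'E'
from h import *
s,r,o=rel([0.398,-0.163,0.12],np.radians(30)); print(s.round(4),r.round(4),o["eef_pos"])
E
```

```text
[0.1364 0.0463 0.0448] [4.000e-04 1.600e-03 7.324e-01] [ 0.51328631 -0.24916531  0.16507051]
```

```bash
python3 -m crank '{"dr": [[0,0,0.18],[0,0,0.36],[0,0,0.54],[0,0,0.732],[0,0,0.732],[0,0,0.732],[0,0,0.732],[0,0,0.732]], "travel": [[0.045,0.015,0],[0.09,0.03,0],[0.136,0.046,0],[0.136,0.046,0.02],[0.136,0.046,0.045],[0.136,0.046,0.045],[0.136,0.046,0.045],[0.136,0.046,0.045]], "hand": [0.04,0.04,0.04,0.04,0.04,0.04,0.04,0.04]}'
python3 - <<'E'
from h import *
import pickle
c,o=wristcam(); c["obs"]=o; pickle.dump(c,open("w25.pkl","wb")); cv2.imwrite("pics/w25.png",c["color"][:,:,::-1]); print(o["eef_pos"],o["joint_vel"].round(3))
im=c["color"]; u=proj(c,[.4098,-.1615,.045])[0].astype(int); print(u)
cv2.imwrite("pics/w25c.png",cv2.resize(im[max(u[1]-50,0):u[1]+50,u[0]-60:u[0]+60][:,:,::-1],None,fx=5,fy=5,interpolation=cv2.INTER_CUBIC))
E
```

```text
clock: 31.92
eef_pos: [0.3985, -0.1635, 0.1201]
tool_rot: [0.5, 0.866, 0.0, 0.001]
ft_force: [-0.4, 0.0, -0.9]
grip_width: 0.0402
[ 0.3984952  -0.16347153  0.1201117 ] [ 0.    -0.003  0.    -0.002 -0.001 -0.001]
[341 233]
```

View pics/w25.png

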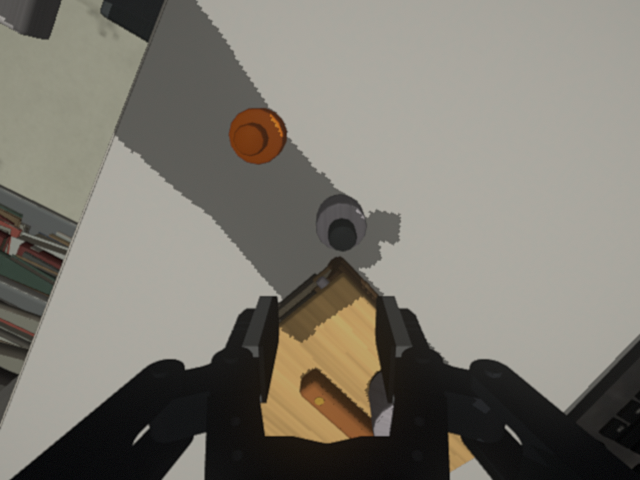

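View pics/w25c.png

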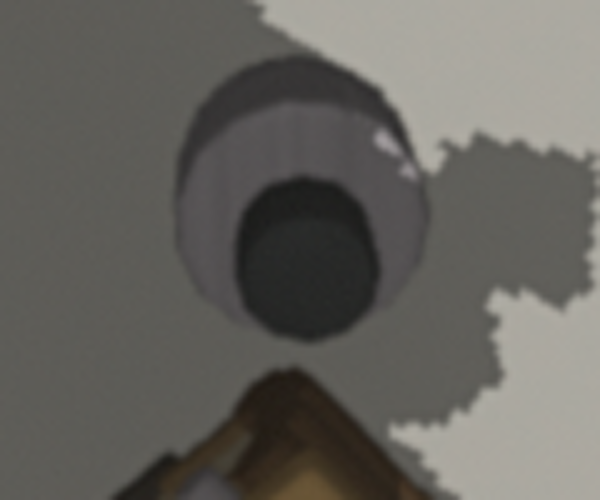

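The candidates are the grey steel one at (341,222) and the orange one at (258,136). Bright steel is the one meant, and the enlarged crop confirms it, with its knob top at (342.6,238).

```bash
python3 - <<'E'
from h import *
import pickle; c=pickle.load(open("w25.pkl","rb"))
p=ray(c,[342.6,238],.058)[0]; print(p)
s,r,o=rel([p[0],p[1],-0.002],np.radians(30)); print(s.round(4),r.round(4),o["eef_pos"])
E
```

```text
[ 0.40910584 -0.1604855   0.058     ]
[-0.0026  0.0106  0.1222] [0.0008 0.001  0.0003] [ 0.39850181 -0.16350531  0.12014811]
```

```bash
python3 -m crank '{"dr": [[0,0,0],[0,0,0],[0,0,0],[0,0,0],[0,0,0],[0,0,0]], "travel": [[-0.0026,0.0106,0],[-0.0026,0.0106,0.05],[-0.0026,0.0106,0.09],[-0.0026,0.0106,0.102],[-0.0026,0.0106,0.102],[-0.0026,0.0106,0.102]], "hand": [0.04,0.04,0.04,0.04,0.04,0.04]}'
python3 - <<'E'
from h import *
c,o=wristcam(); cv2.imwrite("pics/w26.png",c["color"][:,:,::-1])
s,r,o=rel([0.4091,-0.1605,-0.002],np.radians(30)); print(s.round(4),r.round(4),o["eef_pos"])
E
```

```text
clock: 32.72
eef_pos: [0.4101, -0.1607, 0.019]
tool_rot: [0.5, 0.866, 0.0, 0.002]
ft_force: [-0.4, -0.6, -0.6]
grip_width: 0.0403
[ 0.0008 -0.0008  0.0211] [0.0022 0.0027 0.0004] [ 0.41007038 -0.16076474  0.01908964]
```

View pics/w26.png

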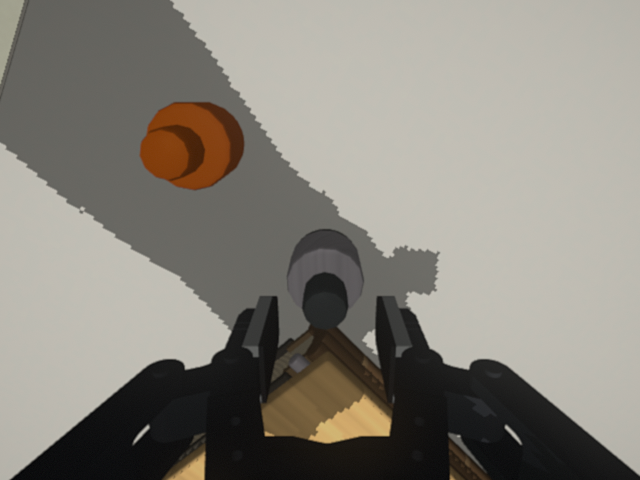

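Centred: the knob is at column 326 with the jaws at 327, and the fingers are clear of the rod end and board corner. I'm going down and gripping.

```bash
python3 -m crank '{"dr": [[0,0,0],[0,0,0],[0,0,0],[0,0,0],[0,0,0],[0,0,0],[0,0,0],[0,0,0],[0,0,0]], "travel": [[0,-0.0003,0.01],[0,-0.0003,0.02],[0,-0.0003,0.02],[0,-0.0003,0.02],[0,-0.0003,0.02],[0,-0.0003,0.02],[0,-0.0003,0.02],[0,-0.0003,0.02],[0,-0.0003,0.02]], "hand": [0.04,0.04,0.04,0.04,0,0,0,0,0]}'
python3 -m crank '{"dr": [[0,0,0],[0,0,0],[0,0,0],[0,0,0],[0,0,0],[0,0,0]], "travel": [[0,0,-0.01],[0,0,-0.05],[0,0,-0.11],[0,0,-0.16],[0,0,-0.16],[0,0,-0.16]], "hand": [0,0,0,0,0,0]}'
python3 - <<'E'
from h import *
c,o=wristcam(); cv2.imwrite("pics/w27.png",c["color"][:,:,::-1]); print(o["eef_pos"])
# target small weight: board centre + 42 mm in x
a=np.radians(-18.05); y=np.array([np.cos(a),np.sin(a),0]); x=np.array([y[1],-y[0],0])
t=np.array([.4995,-.2907,0])+.042*x; print(t)
s,r,o=rel([t[0],t[1],0.13],np.radians(30)); print(s.round(4),r.round(4))
E
```

```text
clock: 33.9
eef_pos: [0.4086, -0.1603, -0.0021]
tool_rot: [0.5, 0.866, 0.0, 0.0]
ft_force: [0.9, 1.4, 4.8]
grip_width: 0.0176
clock: 34.65
eef_pos: [0.4067, -0.1599, 0.1563]
tool_rot: [0.5, 0.866, -0.0, -0.001]
ft_force: [-1.2, -0.3, -3.8]
grip_width: 0.0176
[ 0.40668207 -0.15989849  0.15634731]
[ 0.48648643 -0.33063303  0.        ]
[-0.1883 -0.0159  0.0251] [-0.0029 -0.0033  0.0003]
```

View pics/w27.png

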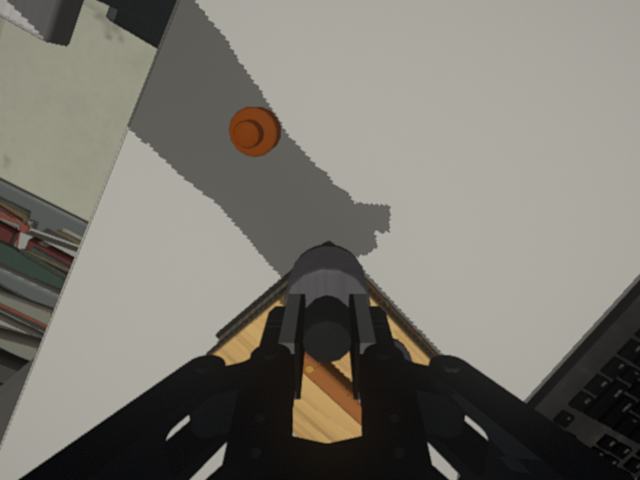

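```bash
python3 -m crank '{"dr": [[0,0,0],[0,0,0],[0,0,0],[0,0,0],[0,0,0],[0,0,0],[0,0,0],[0,0,0],[0,0,0]], "travel": [[-0.05,-0.004,0],[-0.1,-0.008,0],[-0.15,-0.013,0],[-0.188,-0.016,0.02],[-0.188,-0.016,0.05],[-0.188,-0.016,0.085],[-0.188,-0.016,0.085],[-0.188,-0.016,0.085],[-0.188,-0.016,0.085]], "hand": [0,0,0,0,0,0,0,0,0]}'
python3 - <<'E'
from h import *
c,o=wristcam(); cv2.imwrite("pics/w28.png",c["color"][:,:,::-1])
s,r,o=rel([.4865,-.3306,0.0442],np.radians(30)); print(s.round(4),r.round(4),o["eef_pos"],o["ft_force"])
c=eyes.camera("scene"); cv2.imwrite("pics/s28.png",cv2.resize(c["color"][180:390,340:590][:,:,::-1],None,fx=3,fy=2.8,interpolation=cv2.INTER_CUBIC))
E
```

```text
clock: 35.83
eef_pos: [0.4894, -0.3317, 0.0741]
tool_rot: [0.5, 0.866, -0.0, 0.001]
ft_force: [0.1, 0.1, -3.2]
grip_width: 0.0178
[ 0.0025 -0.002   0.03  ] [0.0013 0.0029 0.0006] [ 0.48939225 -0.33167384  0.07423198] [-0.28200072  0.7523004  -3.56054254]
```

View pics/s28.png

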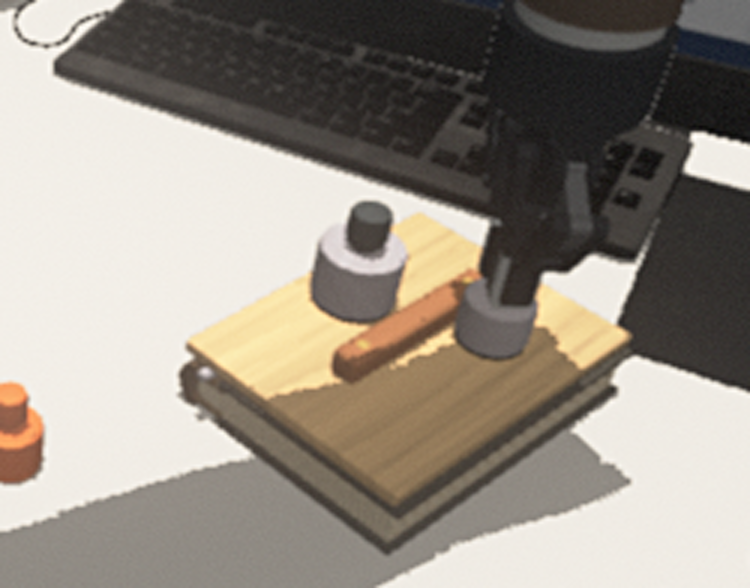

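```bash
python3 -m crank '{"dr": [[0,0,0],[0,0,0],[0,0,0],[0,0,0],[0,0,0],[0,0,0]], "travel": [[0.0015,-0.0015,0.01],[0.0015,-0.0015,0.02],[0.0015,-0.0015,0.026],[0.0015,-0.0015,0.026],[0.0015,-0.0015,0.026],[0.0015,-0.0015,0.026]], "hand": [0,0,0,0,0,0]}'
python3 -m crank '{"dr": [[0,0,0],[0,0,0],[0,0,0]], "travel": [[0,0,0.002],[0,0,0.0025],[0,0,0.0025]], "hand": [0,0,0]}'
python3 - <<'E'
from h import *
s,r,o=rel([.4865,-.3306,0.0442],np.radians(30)); print(s.round(4),r.round(4),o["eef_pos"],o["ft_force"])
E
```

```text
clock: 36.67
eef_pos: [0.4865, -0.3306, 0.0467]
tool_rot: [0.5, 0.866, 0.0, 0.0]
ft_force: [0.3, 1.4, -4.4]
grip_width: 0.0178
clock: 37.05
eef_pos: [0.4867, -0.3309, 0.0447]
tool_rot: [0.5, 0.866, -0.0, 0.001]
ft_force: [-0.2, -0.6, -0.7]
grip_width: 0.0179
[ 0.0003 -0.      0.0005] [0.0005 0.0013 0.0004] [ 0.48665901 -0.33086931  0.04467194] [-0.22055092 -0.58736848 -0.69062685]
```

Contact has begun (-4.4 → -0.7 N), so I'm releasing and retreating upward.

```bash
python3 -m crank '{"dr": [[0,0,0],[0,0,0],[0,0,0],[0,0,0],[0,0,0],[0,0,0],[0,0,0],[0,0,0],[0,0,0],[0,0,0]], "travel": [[0,0,0.0003],[0,0,0.0003],[0,0,0],[0,0,0],[0,0,-0.003],[0,0,-0.02],[0,0,-0.06],[0,0,-0.11],[0,0,-0.14],[0,0,-0.14]], "hand": [0,0.022,0.028,0.035,0.04,0.04,0.04,0.04,0.04,0.04]}'
python3 - <<'E'
from h import *
import pickle
c,o=wristcam(); c["obs"]=o; pickle.dump(c,open("w29.pkl","wb")); cv2.imwrite("pics/w29.png",c["color"][:,:,::-1])
s,r,o=rel([.36,-.16,0.19],np.radians(30)); print(s.round(4),r.round(4),o["eef_pos"])
E
```

```text
clock: 38.3
eef_pos: [0.488, -0.3317, 0.1876]
tool_rot: [0.5, 0.866, -0.0, 0.004]
ft_force: [0.4, -0.5, -0.5]
grip_width: 0.04
[ 0.2115 -0.0244 -0.0053] [0.0014 0.0027 0.0004] [ 0.48695886 -0.33097369  0.18528584]
```

View pics/w29.png

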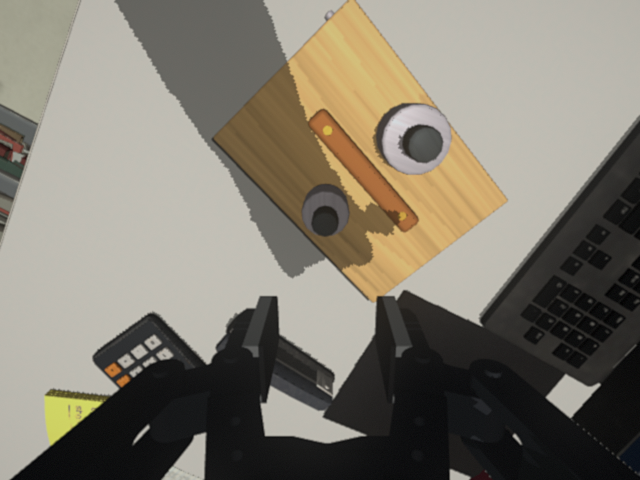

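Both weights stand on the board, one either side of the bar. I'm backing the arm off for a last check.

```bash
python3 -m crank '{"dr": [[0,0,0],[0,0,0],[0,0,0],[0,0,0],[0,0,0],[0,0,0],[0,0,0],[0,0,0]], "travel": [[0.05,-0.006,-0.01],[0.1,-0.012,-0.01],[0.15,-0.018,-0.01],[0.21,-0.024,-0.01],[0.21,-0.024,-0.01],[0.21,-0.024,-0.01],[0.21,-0.024,-0.01],[0.21,-0.024,-0.01]], "hand": [0.04,0.04,0.04,0.04,0.04,0.04,0.04,0.04]}'
python3 - <<'E'
from h import *
for n in ("top","scene"):
    c=eyes.camera(n); im=c["color"]
    cv2.imwrite(f"pics/{n}30.png",im[:,:,::-1])
    if n=="top": cv2.imwrite("pics/top30c.png",cv2.resize(im[160:330,380:560][:,:,::-1],None,fx=3.5,fy=3.5,interpolation=cv2.INTER_CUBIC))
    else: cv2.imwrite("pics/scene30c.png",cv2.resize(im[230:390,370:590][:,:,::-1],None,fx=3.6,fy=3.6,interpolation=cv2.INTER_CUBIC))
E
```

```text
clock: 39.35
eef_pos: [0.361, -0.1614, 0.1937]
tool_rot: [0.5, 0.866, -0.0, -0.0]
ft_force: [1.0, 0.2, -0.4]
grip_width: 0.0399
```

View pics/top30.png

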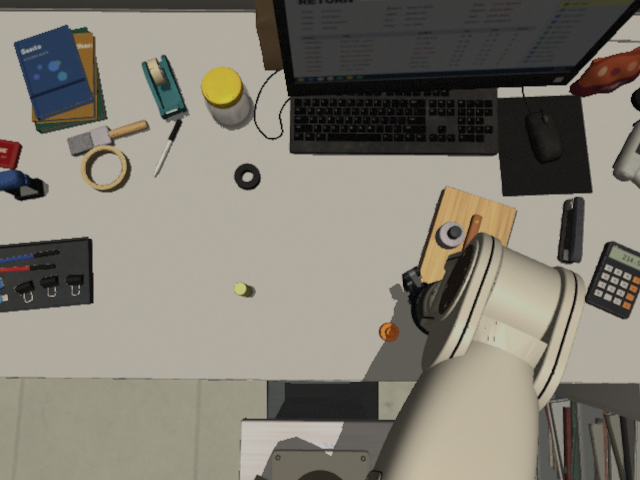

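View pics/top30c.png

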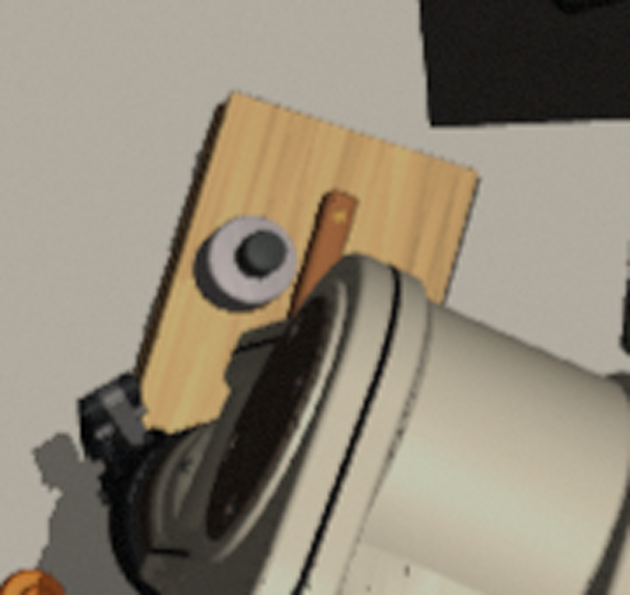

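View pics/scene30c.png

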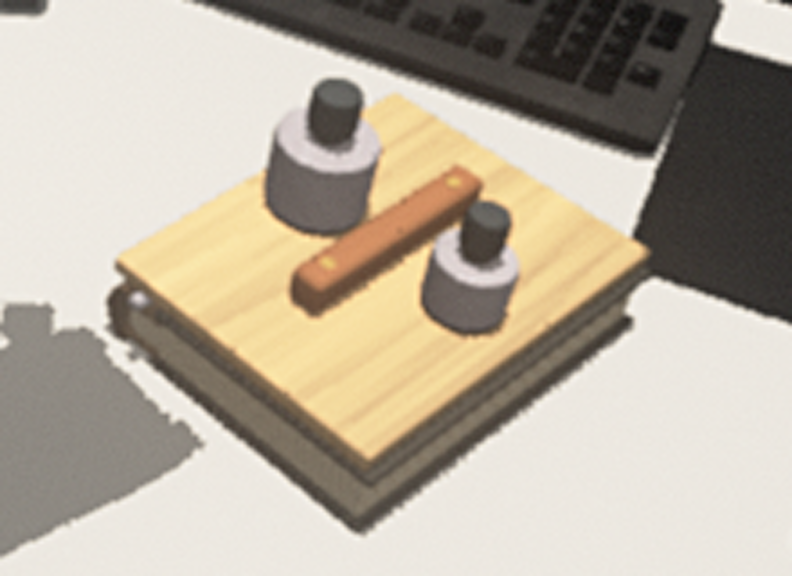

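```bash
python3 -m crank '{"dr": [[0,0,0],[0,0,0],[0,0,0],[0,0,0],[0,0,0],[0,0,0],[0,0,0]], "travel": [[-0.03,0.05,0],[-0.07,0.1,0],[-0.1,0.14,0],[-0.13,0.18,0],[-0.15,0.2,0],[-0.15,0.2,0],[-0.15,0.2,0]], "hand": [0.04,0.04,0.04,0.04,0.04,0.04,0.04]}'
python3 - <<'E'
from h import *
import pickle; c=pickle.load(open("w29.pkl","rb"))
a=np.radians(-18.05); y=np.array([np.cos(a),np.sin(a),0]); x=np.array([y[1],-y[0],0]); cen=np.array([.4995,-.2907,0])
for n,uv,z in (("L",(424,143),.1175),("S",(324.5,221),.1045)):
    p=ray(c,uv,z)[0]; print(n,((p-cen)@x*1000).round(1),((p-cen)@y*1000).round(1))
b=ray(c,[[319.5,119.5],[406.5,223]],.067); print("bar mid",((b.mean(0)-cen)@x*1000).round(1),((b.mean(0)-cen)@y*1000).round(1))
k=eyes.camera("top"); im=k["color"]; cv2.imwrite("pics/top31c.png",cv2.resize(im[160:330,380:560][:,:,::-1],None,fx=3.5,fy=3.5,interpolation=cv2.INTER_CUBIC)); cv2.imwrite("pics/top31.png",im[:,:,::-1])
E
```

```text
clock: 40.33
eef_pos: [0.6078, -0.1905, 0.1934]
tool_rot: [0.5, 0.866, -0.0, -0.001]
ft_force: [-0.9, 0.2, 0.0]
grip_width: 0.0399
L -42.3 0.2
S 41.9 -0.8
bar mid 0.2 -0.0
```

View pics/top31c.png

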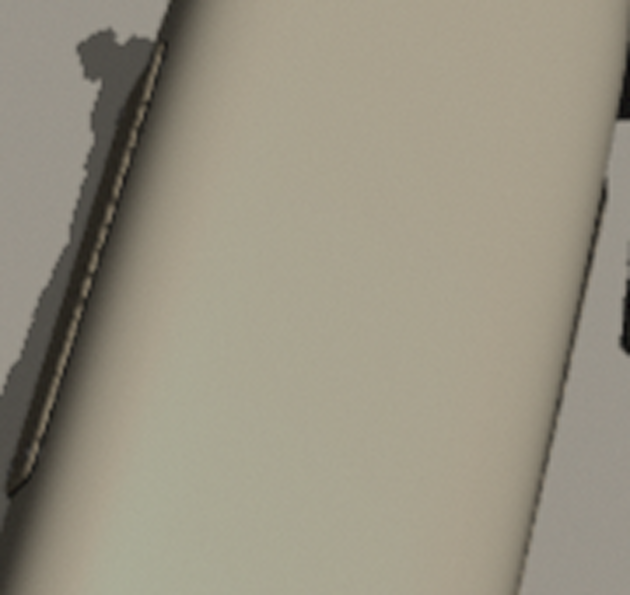

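The weights are at x = -42 and +42 mm and within 1 mm of midway. I guessed that last retreat's direction badly and the arm now covers the view, still well above everything. I'll move it properly aside.

```bash
python3 - <<'E'
from h import *
s,r,o=rel([.42,.03,0.20],np.radians(30)); print(s.round(4),o["eef_pos"])
E
```

```text
[ 0.2848 -0.0523 -0.0058] [ 0.60769297 -0.1904969   0.19393406]
```

```bash
python3 -m crank '{"dr": [[0,0,0],[0,0,0],[0,0,0],[0,0,0],[0,0,0],[0,0,0],[0,0,0],[0,0,0]], "travel": [[0,0,-0.006],[0.05,-0.009,-0.006],[0.1,-0.018,-0.006],[0.15,-0.028,-0.006],[0.2,-0.037,-0.006],[0.25,-0.046,-0.006],[0.285,-0.052,-0.006],[0.285,-0.052,-0.006]], "hand": [0.04,0.04,0.04,0.04,0.04,0.04,0.04,0.04]}'
```

```text
clock: 41.38
eef_pos: [0.4193, 0.0315, 0.2014]
tool_rot: [0.498, 0.867, 0.001, 0.001]
ft_force: [0.2, -0.7, -0.8]
grip_width: 0.0398
```

```bash
python3 - <<'E'
from h import *
k=eyes.camera("top"); im=k["color"]; cv2.imwrite("pics/top32c.png",cv2.resize(im[160:330,380:560][:,:,::-1],None,fx=3.5,fy=3.5,interpolation=cv2.INTER_CUBIC)); cv2.imwrite("pics/top32.png",im[:,:,::-1])
hsv=cv2.cvtColor(im,cv2.COLOR_RGB2HSV)
a=np.load("top0.npy").astype(int)
for n,(x0,y0,x1,y1) in {"glue":(225,270,260,305),"tape":(228,158,268,196)}.items(): print(n,"max diff",np.abs(a[y0:y1,x0:x1]-im[y0:y1,x0:x1]).mean(2).max())
E
```

```text
glue max diff 157.0
tape max diff 160.33333333333334
```

View pics/top32c.png

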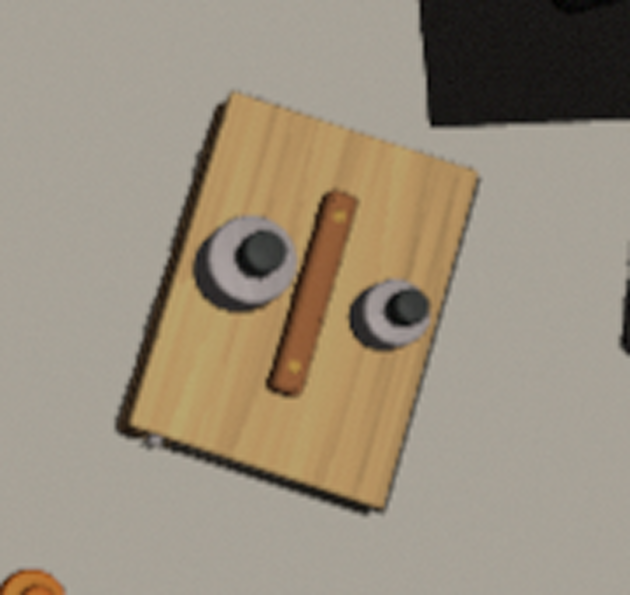

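View pics/top32.png

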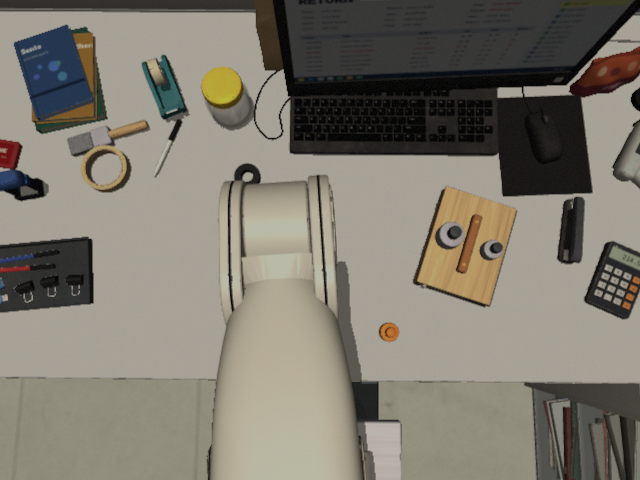

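```bash
python3 - <<'E'
import numpy as np,cv2
a=np.load("top0.npy").astype(int); b=cv2.imread("pics/top30.png")[:,:,::-1].astype(int)
for n,(x0,y0,x1,y1) in {"glue":(225,270,260,305),"tape":(228,158,268,196)}.items(): print(n,np.abs(a[y0:y1,x0:x1]-b[y0:y1,x0:x1]).mean(2).max())
E
```

```text
glue 84.33333333333333
tape 8.0
```

```bash
python3 - <<'E'
from h import *
a=np.load("top0.npy"); b=np.ascontiguousarray(cv2.imread("pics/top30.png")[:,:,::-1]); k=eyes.camera("top")
for im in (a,b):
    h=cv2.cvtColor(im,cv2.COLOR_RGB2HSV)[270:305,225:260]; m=(h[:,:,1]>80)&(h[:,:,0]>24); v,u=np.nonzero(m); print("glue",u.mean()+225,v.mean()+270,m.sum())
cv2.imwrite("pics/glue.png",cv2.resize(np.hstack([a[265:310,220:265],b[265:310,220:265]])[:,:,::-1],None,fx=6,fy=6))
b2=np.ascontiguousarray(cv2.imread("pics/top32.png")[:,:,::-1])
E
```

```text
glue 242.53370786516854 289.314606741573 178
glue 242.58988764044943 289.30337078651684 178
```

View pics/glue.png

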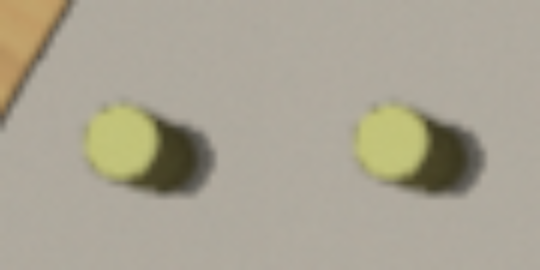

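The glue stick and tape haven't moved; the glue difference was only the board leaving the crop's corner. The stack is in order and the arm is clear, so I'm handing in.

```bash
python3 - <<'E'
from h import *
o=bot.get_obs(); print(o["clock"],o["eef_pos"],o["joint_vel"].round(3)); print(job.job_done())
E
```

```text
41.475 [0.42124796 0.03021282 0.20110917] [-0.02   0.025  0.015 -0.001  0.001  0.001]
the job is handed in; nothing more can be done
None
```

I laid the rod in the groove, then the board on top, then stood the large weight on the spine side of the bar and the small one on the other side. I handed in at 41.5 s of the 107 s allowed.

**Last checks**
- **Board:** it is in line with the book to about 1–2 mm. Its centre measured (0.500, -0.291) against (0.499, -0.2905) for the book, and its angle is within about 0.6°.
- **Weights:** the large one is at x = -42 mm and the small one at +42 mm, each within 1 mm of midway along the bar.
- **Left alone:** the glue stick and tape did not move, and the orange look-alike was never touched.

**What disagreed or went wrong**
- **Rod centring:** by eye the two ends overhang equally, but the calibrated measurement put the rod about 2 mm towards the far end. I left it, and the far end could not be checked once the board was on.
- **Fingertip position:** the real fingertips are about 40 mm short of the reported tool point. My first grasp of the rod closed above it, and finding the true height touched the desk at about 19 N. I used the measured offset from then on.
- **Rod grip reading:** the gripper showed about 5 mm on the 8 mm rod, but the rod was held firmly.
- **Retreat:** one move went the wrong way and passed high over the finished stack without touching it.

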